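# Seal the biscuit dish

## Robot

A 7-joint arm with a two-finger parallel gripper is mounted at the origin on a cart in front of the work surface, level with it; the furniture and walls round the work are solid. World frame = base frame: x ahead of the robot, y to its left, z up, the work surface at z = 0. Lengths are in mm, angles in rad, forces in N, time in s.
With the tool pointing down it reaches from about 375 to 925 mm from the base axis. Payload 3.1 kg.
Tool frame: the origin (TCP) lies on the centre line of the jaws, within the pads' length; the fingertips stand 25 mm ahead of it and the grasp point (between the pads) lies 6 mm ahead of it; z points along the fingers, y is the line along which they close (so a half turn about z gives the same grasp; the last joint's range is limited). The gripper opens to 85 mm and grips with 20 to 120 N. Pads are 22 mm wide; open, the fingers measure 114 mm over their backs; the gripper's body (76 mm by 85 mm) begins 54 mm behind the grasp point. The pads swing forward as they close: fully open they stand 13 mm farther back than shut.
Start: joints at [-1.268, 0.383, 0.044, 1.598, -0.018, 1.161, -0.05], TCP at [253.579, 598.499, 234.569] pointing down, gripper open.
Joint ranges: [-2.61, 2.61], [-0.41, 2.15], [-1.48, 1.57], [0, 2.5], [-1.57, 4.71], [0.05, 1.97], [-2.85, 2.85]. Speed limits (rad/s): [2.79, 2.79, 3.14, 3.14, 3.14, 3.14, 3.14].

## Interface

Orientations are given as a unit quaternion [x, y, z, w].
In Python, from station import sensors, optics, workorder gives the robot as it stands.
- The arm moves only by the tool move_arm, never from a script. Its argument "increments" is a list that holds one entry, the list of rows, each a list of 7 numbers: the finger opening in m, from 0 to 0.0854, then the shift along the tool's x, y, z in m, then the turn, a rotation vector about the tool's x, y, z in rad. A call has 1 to 20 rows; each row is the pose to reach, as a shift and turn from the pose commanded when the call began, along the tool's axes at that moment; what a row does not reach only later rows make up. A row lasts 1/10 s, in which the tool goes at most 50 mm and 8.59 degrees, less where a joint would pass 70% of its speed; a pose out of reach is approached as far as the arm can. A call with a gripper value outside its range is refused whole. The fingers move at their own pace and stop on an object; "grip_force" is the grip in N (left out, the last holds). Time passes only in rows, so rows that repeat a pose let the fingers close. It gives the time, the measured TCP pose, the force, the opening and the grip force at its end, in the units of the state.
- sensors.get_state(): the state, without advancing time (a new reading comes with each control period).
- optics.snapshot(name): name is "scene" or "side" or "wrist"; returns (picture, depth): 400x640x3 uint8, red, green, blue; 400x640 float32, mm along the optical axis (not along the pixel's ray), 0 where there is no reading.
- optics.calibration(name): a dict with "K" (3x3 intrinsics, pixels), "rvec" (rotation vector, rad) and "tvec" (3), from world to camera coordinates, as OpenCV has them. Camera axes: x right, y down, z forward; pixel columns grow to the right and rows downward; lengths in mm; the calibration is good to about 2 mm. The wrist camera is an equidistant fisheye: a pixel r from the principal point sees the ray r / f radians off the axis. A picture is of the moment at which its call begins: read the wrist's pose just before it. calibration takes no time and is no camera call; for the wrist camera it gives the pose at the moment of the call.
- workorder.job_done(): hands the job in; it is judged then, once.
The state is a dict: "time": time; "q": joint angles; "joint_velocities": joint speeds; "joint_torque": joint torques, N m; "tcp_pos": TCP position; "tcp_rot": TCP orientation; "ft_force": force on the tool from outside, world axes, zero at the start; "wrist_torque": the same for the moment, N m; "finger_gap": opening from 0.0 (shut) to 1.0 (fully open); "gripper_force": force on a finger pad.
Only numpy, scipy, OpenCV 4.12 (cv2) and the standard library are available. Lean on these libraries where they do the work, as an engineer would, in place of code of your own. Each camera call takes 0.05 s, during which the arm holds its last target. There are 200 camera calls.

## Task

Seal the glass biscuit dish airtight with its lid. Lift the lid out of the drainer, lay it flat on the worktop, top side up, and let go, so that you can take it again from above and set it level on the dish; then press round its edge, corner by corner, until all four corners have snapped fully home, with the little vent still open to let the air out, and last of all shut the vent, its dark stopper end down. Leave the mug, the jam jar and the grinder standing where they are.

Things in the scene. Friction and masses are not known exactly. Their poses are not given: they have to be found in the camera images.
- lid_tab (a point): Middle of the pull tab of the lid: pale teal plastic, 103 (lid x) x 143 mm (lid y), 0.2 kg. Lid axes: z out of its top face, x from the tab to the opposite long edge, y along the long edges. Tab 8 mm thick (z), 40 wide (y), standing out 24 mm (-x); this point is 12 mm outside the edge. At the start the lid stands on its far long edge in the drainer, tab up, top face away from the robot (x down).
- lid_grip (a point): Centre of the grip bar in the middle of the lid's top, axes as the lid's. The bar is 12 mm thick (lid x), 44 mm long (lid y), 24 mm high; this point is 12 mm over the top face, 16 mm over the face that seats on the rim and 31 mm over the underside of the gasket plug on which the lid lies when flat. It is 16 mm above the rim with the lid home, about 24 mm with the lid only resting on it.
- corner0 (a point): Press point on the lid's flat top face, corner at lid -x, -y (a tab-side corner), 40.5 mm from the lid's middle in x and 60.5 in y, over a snap bead. 4 mm above the dish's rim when this corner is home, about 12 mm when it only rests on the rim, up to 16 mm while others are down. Axes as the lid's.
- corner1 (a point): The same at the lid's +x, -y corner. Each corner has to be pressed by itself, straight down: it snaps home under about 8 to 12 N and is then held down. The lid's plastic twists a little along its length, so the corners go down one by one, in any order; a corner at rest on the rim may rise some mm while another is pressed.
- corner2 (a point): The same at the lid's +x, +y corner. Round the lid's edge a skirt hangs 11 mm below the seating face; the dark gasket plug, inset 14 mm from the edge, hangs 15 mm below it. The top face is 4 mm above the seating face; the tab's middle is level with the seating face.
- corner3 (a point): The same at the lid's -x, +y corner. The four beads are sprung: set down loosely, the lid rests on them about 8 mm above its seat, and its own weight does not push it home.
- vent_stopper (a point): Middle, at mid-thickness, of the stopper end (dark disc) of the vent rocker: a white bar 42 mm long (lid x), 16 wide, 5 thick, pivoted at its middle 38 mm from the lid's middle (towards +y), 7 mm over its top face. This point is 15 mm from the pivot, towards lid +x. It moves down about 4.5 mm from fully open to shut, when the bar's upper side here is 7 mm over the lid's top face. Press from above.
- vent (a joint): Vent rocker: 0 = shut (stopper end down on its hole, other end tipped up), 0.30 rad = fully open (stopper end up). It starts open at 0.22 to 0.30, stays where it is left and turns under about 2 N on its end.
- dish_rim (a point): Centre of the glass dish's mouth at rim height, 60 mm above the worktop. z up, y along its long side. Clear rounded rectangle with biscuits in it, 92 x 132 mm over its lip, loose, about 1.1 kg. The lid fits either way round, long side along long side; its plug has 1.5 mm of play in the mouth and rounded edges that lead it in from up to about 4 mm off.
- rack: Wire drainer on a white drip tray, 150 x 150 mm, fixed. Origin under its centre on the worktop, z up, x across its slots (away from the robot). Its wires reach 62 mm up, 39 to 57 mm either side of its middle; the lid's lower edge stands 18 mm up, so draw the lid straight up at least 50 mm. Nothing is near the tab.
- mug: White barrel-shaped mug, 82 x 112 mm, 93 mm tall. Origin under its middle, z up. To be left standing.
- jar: Jam jar with a yellow lid, 71 mm across, 110 mm tall. Origin under its middle, z up. To be left standing.
- grinder: Spice grinder with a dark brown cap, 44 mm across, 96 mm tall. Origin under its middle, z up. To be left standing.

How it is judged (in metres and radians):
On the way, in this order (a step that is already met when the one before it is completed fails the run):
1. the lid lies flat on the worktop, top up, and has been let go (angle between lid_grip's own z axis and vertical below 0.12 rad and height (world z) of lid_grip below 0.045 m and contact force between the fingers and lid below 0.1 N), for 0.2 s.
2. all four corners have snapped home on the dish while the vent is still open (horizontal distance between lid_grip and dish_rim below 0.006 m and z of each of corner0, corner1, corner2, corner3 in the frame of dish_rim below 0.006 m and value of joint vent above 0.15 rad), for 0.1 s.
At the end, for the whole second after the job is handed in: All four corners of the lid are within 2 mm of fully home on the dish, lid and dish centred within 6 mm; the vent is shut (within 0.05 rad); the dish stands level; lid and dish are at rest (horizontal distance between lid_grip and dish_rim below 0.006 m and z of each of corner0, corner1, corner2, corner3 in the frame of dish_rim below 0.006 m and value of joint vent below 0.05 rad and angle between dish_rim's own z axis and vertical below 0.05 rad and linear speed of lid below 0.02 m/s); the robot touches nothing.
It fails at once if the mug is pushed more than 3 cm or tipped (distance of mug from where it was at the start of the episode above 0.03 m or angle between mug's own z axis and vertical above 0.35 rad).
It fails at once if the jam jar is pushed more than 3 cm or tipped (distance of jar from where it was at the start of the episode above 0.03 m or angle between jar's own z axis and vertical above 0.35 rad).
It fails at once if the grinder is pushed more than 3 cm or tipped (distance of grinder from where it was at the start of the episode above 0.03 m or angle between grinder's own z axis and vertical above 0.35 rad).
It also fails if it takes over 61 s, if anything falls off the work surface, if the arm or the gripper's body presses on something with over 40 N, if the wrist force passes 120 N, or if a joint passes its speed limit or range.

## Working session

There is one attempt and no reset: what is moved stays moved. The work goes in short steps, Python scripts to look and compute and a tool call to move; the robot and the scene stay as the last step left them, time stands still between calls to the robot, and variables do not carry over. Pictures are saved under pics/ and viewed, at most 10 in all, crops included, and the job is handed in when it is done.

Besides the shell and the picture viewer there is one more tool, called after "Request:" as name(argument=value, ...) on one line, values as JSON. move_arm: Moves the arm, as the interface text tells. Its arguments: {"type":"object","properties":{"increments":{"type":"array"},"grip_force":{"type":"number"}},"required":["increments"]}

```bash
ls; mkdir -p pics; python3 - <<'E'
from station import sensors, optics
import cv2,numpy as np
s=sensors.get_state(); print(s)
for n in("scene","side","wrist"):
    c=optics.calibration(n); print(n,c)
    im,d=optics.snapshot(n); cv2.imwrite(f"pics/a_{n}.png",im[:,:,::-1]); np.savez(f"a_{n}.npz",im=im,d=d,**c)
E
```

```text
pics
{'time': 0.0, 'q': array([-1.26778465,  0.38383712,  0.04379899,  1.59962252, -0.01788593,
        1.16119545, -0.04987978]), 'joint_velocities': array([ 0.00026887,  0.00016422,  0.00071268,  0.0007895 ,  0.00105513,
        0.00073   , -0.00031962]), 'joint_torque': array([-1.00895038e-04, -4.33466613e+01,  1.02454327e+00, -2.49512100e+01,
        1.06543733e-02,  1.15384013e-02, -7.52154563e-06]), 'tcp_pos': array([253.22426413, 597.60615458, 233.16274929]), 'tcp_rot': array([ 1.98999636e-01,  9.79998654e-01, -1.32097154e-03, -1.95101822e-04]), 'ft_force': array([ 0.22116215,  1.06129165, -0.1589174 ]), 'wrist_torque': array([ 0.0220772 , -0.03436731, -0.06769414]), 'gripper_force': 0.0, 'finger_gap': 1.000841147537804}
scene {'K': array([[430.96017043,   0.        , 323.52231995],
       [  0.        , 430.96017043, 204.05974242],
       [  0.        ,   0.        ,   1.        ]]), 'rvec': array([ 2.14315079, -0.83385351,  0.39615487]), 'tvec': array([-505.03930972,  275.82312779, 1001.18017455])}
side {'K': array([[388.07677568,   0.        , 316.87953844],
       [  0.        , 388.07677568, 199.1195788 ],
       [  0.        ,   0.        ,   1.        ]]), 'rvec': array([ 2.05943498, -0.42468294,  0.24510185]), 'tvec': array([-603.87608161,  154.09920018,  931.21942566])}
wrist {'K': array([[309.70691629,   0.        , 322.08244499],
       [  0.        , 309.70691629, 201.35439594],
       [  0.        ,   0.        ,   1.        ]]), 'rvec': array([-2.41787182, -1.60272235, -0.22108679]), 'tvec': array([-649.08885742,  -36.73091937,  378.04504315])}
```

View pics/a_scene.png

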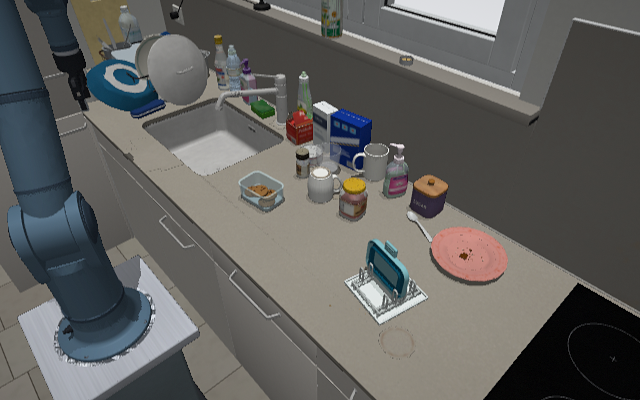

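View pics/a_side.png

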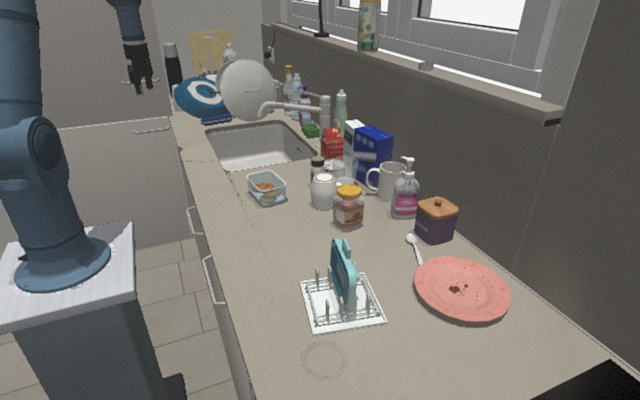

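The scene view shows the dish at about (261,190), the lid in the drainer at (388,265) with its tab at (391,247), the jar at (353,199), the mug at (321,185) and the grinder at (303,163). The side view shows the lid nearly edge-on at (344,275) and the dish at (266,188).

```bash
cat > h.py <<'E'
import cv2,numpy as np
from scipy.spatial.transform import Rotation as R
def load(f): z=np.load(f); return {k:z[k] for k in z.files}
def cloud(c,fish=False):
    d=c['d'];v,u=np.mgrid[:d.shape[0],:d.shape[1]];K=c['K']
    x=(u-K[0,2])/K[0,0];y=(v-K[1,2])/K[1,1]
    if fish:
        r=np.hypot(x,y);s=np.where(r>1e-9,np.tan(np.minimum(r,1.5))/np.maximum(r,1e-9),1);x=x*s;y=y*s
    P=np.stack([x*d,y*d,d],-1)
    return (P-c['tvec'])@R.from_rotvec(c['rvec']).as_matrix()   # R^T(P-t)
def ray(c,uv,z,fish=False):
    K=c['K'];uv=np.atleast_2d(np.array(uv,float));x=(uv[:,0]-K[0,2])/K[0,0];y=(uv[:,1]-K[1,2])/K[1,1]
    r=np.hypot(x,y)
    D=np.stack([x,y,np.ones_like(x)],-1)
    if fish: D=np.stack([x/np.maximum(r,1e-9)*np.sin(r),y/np.maximum(r,1e-9)*np.sin(r),np.cos(r)],-1)
    M=R.from_rotvec(c['rvec']).as_matrix();o=-M.T@c['tvec'];D=D@M
    return o+D*((z-o[2])/D[:,2])[:,None]
def hsv(c): return cv2.cvtColor(np.ascontiguousarray(c['im']),cv2.COLOR_RGB2HSV)
E
python3 - <<'E'
from h import *
np.set_printoptions(precision=1,suppress=True)
for n,box in(("scene",(345,430,230,310)),("side",(320,365,230,310))):
    c=load(f"a_{n}.npz");P=cloud(c);H=hsv(c)
    m=(H[...,0]>82)&(H[...,0]<100)&(H[...,1]>70)&(c['d']>0)
    mm=np.zeros_like(m);mm[box[2]:box[3],box[0]:box[1]]=1;m&=mm
    Q=P[m];print(n,m.sum(),Q.min(0),Q.max(0),np.median(Q,0))
    q=Q[np.all(abs(Q-np.median(Q,0))<100,1)]
    print(' z pct',np.percentile(q[:,2],[1,50,99]))
    for a,b in((20,60),(60,100),(100,123),(124,130),(130,150)):
        t=q[(q[:,2]>a)&(q[:,2]<b)]
        if len(t)>3:
            o=np.median(t,0);w,V=np.linalg.eigh(np.cov((t-t.mean(0)).T));print(a,b,len(t),t.mean(0),t.min(0),t.max(0),'normal',V[:,0],'long',V[:,2])
    # dish
    bx={"scene":(230,292,165,215),"side":(240,295,165,212)}[n]
    S=P[bx[2]:bx[3],bx[0]:bx[1]].reshape(-1,3);S=S[(S[:,2]>12)&(S[:,2]<80)]
    print(' dish',len(S),S.min(0),S.max(0),np.percentile(S[:,2],[5,50,95]))
    hi=S[S[:,2]>50];
    if len(hi)>10: print(' hi',len(hi),cv2.minAreaRect(hi[:,:2].astype(np.float32)))
    # others by rough pixel
    for nm,uv in {"scene":{"jar":(353,186),"mug":(321,173),"grind":(303,152),"rackA":(385,313),"rackB":(427,295),"rackC":(345,287)},"side":{"jar":(349,190),"mug":(322,178),"grind":(317,160)}}[n].items():
        print(nm,P[uv[1],uv[0]])
E
python3 -c "
import cv2;a=cv2.imread('pics/a_scene.png')
b=cv2.resize(a[130:220,225:385],(800,450),interpolation=cv2.INTER_CUBIC);cv2.imwrite('pics/crop1.png',b)"
```

```text
scene 1475 [ 528.7 -436.6   16.8] [ 575.2 -293.9  148.5] [ 554.7 -368.9   77.5]
 z pct [ 20.   77.5 144.6]
20 60 492 [ 553.1 -363.9   42.8] [ 528.7 -434.9   20.1] [ 569.5 -293.9   60. ] normal [ 0.9 -0.2 -0.3] long [-0.2 -1.  -0. ]
60 100 381 [ 554.4 -368.9   75.9] [ 532.5 -436.6   60. ] [ 575.2 -294.1   99.9] normal [-1.   0.2 -0.1] long [-0.2 -1.   0. ]
100 123 457 [ 552.1 -372.9  111.9] [ 535.2 -435.8  100. ] [ 574.2 -295.7  123. ] normal [-0.9  0.2  0.4] long [-0.2 -1.  -0. ]
124 130 24 [ 557.2 -367.9  127.1] [ 552.9 -385.4  124.5] [ 562.  -348.2  129.9] normal [-1.   0.2  0.1] long [-0.2 -1.   0. ]
130 150 90 [ 559.3 -368.2  139.5] [ 553.2 -384.8  130.1] [ 567.9 -347.3  148.5] normal [ 0.9 -0.2 -0.3] long [-0.2 -1.  -0.1]
 dish 1193 [488.3  54.9  12.1] [588.3 192.6  64.8] [16.5 37.  59.7]
 hi 299 ((539.234375, 124.04698181152344), (94.14440155029297, 132.9724884033203), 6.9596028327941895)
jar [ 691.7 -117.5  109.6]
mug [684.3   9.3  91. ]
grind [718.4 132.8  91.8]
rackA [ 496.8 -421.2    3.8]
rackB [ 616.8 -454.5   -0.3]
rackC [ 483.8 -300.     0.6]
side 140 [ 532.3 -418.5   36.8] [ 566.9 -299.2  122.4] [ 551.2 -345.6   72.6]
 z pct [ 36.9  72.6 117.2]
20 60 62 [ 551.7 -343.8   41.5] [ 532.3 -418.5   36.8] [ 566.9 -314.6   59.7] normal [-1.   0.2  0.1] long [-0.2 -1.  -0.1]
60 100 15 [ 560.3 -313.7   72.1] [ 555.4 -317.8   60.1] [ 566.7 -299.2   92. ] normal [ 0.4 -0.9  0.2] long [-0.1 -0.3 -0.9]
100 123 63 [ 548.1 -366.8  107.4] [ 536.  -415.4  103.4] [ 562.9 -311.3  122.4] normal [-0.9  0.2  0.4] long [-0.2 -1.  -0. ]
 dish 1028 [488.2  50.6  12.1] [586.4 192.1  62.5] [16.3 37.8 59.1]
 hi 258 ((537.8756713867188, 120.77500915527344), (92.68476867675781, 136.9950714111328), 7.256138801574707)
jar [ 698.3 -119.   109.2]
mug [677.    7.7  90. ]
grind [709.  118.7  95.4]
```

View pics/crop1.png

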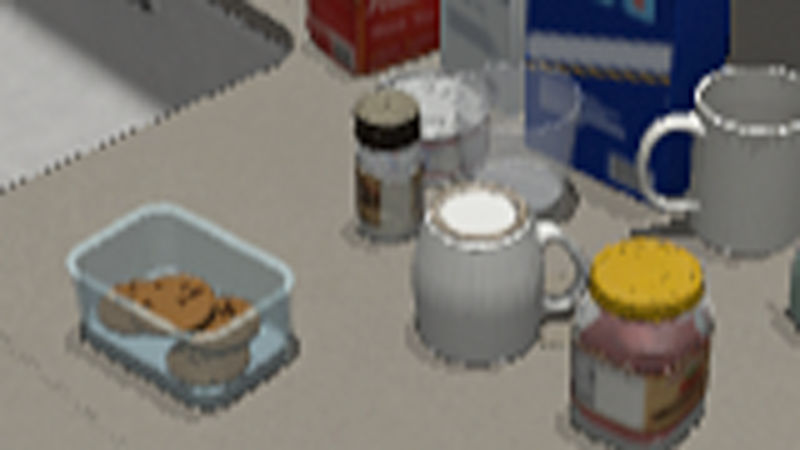

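Zoomed, the crop shows the dish open with cookies in it, the grinder, mug and jar behind it; nothing stands between the dish and the robot.

```bash
python3 - <<'E'
from h import *
np.set_printoptions(precision=3,suppress=True)
c=load("a_scene.npz");P=cloud(c);H=hsv(c)
m=(H[...,0]>82)&(H[...,0]<100)&(H[...,1]>70)&(c['d']>0)
mm=np.zeros_like(m);mm[230:310,345:430]=1;m&=mm
t=m&(P[...,2]>124)&(P[...,2]<143)
print('tab face median',np.median(P[t],0),'y range',np.percentile(P[t][:,1],[2,98]))
# rows of pixels
for v in range(236,262):
    u=np.where(m[v])[0]
    if len(u)and v<258: print(v,u.min(),u.max(),P[v,u[len(u)//2]])
q=P[m&(P[...,2]>24)&(P[...,2]<118)]
q=q[(q[:,1]<-300)&(q[:,1]>-432)]
# plane of plug underside: robust
best=None;rng=np.random.default_rng(0)
for _ in range(500):
    a=q[rng.choice(len(q),3,False)];n=np.cross(a[1]-a[0],a[2]-a[0]);l=np.linalg.norm(n)
    if l<1: continue
    n/=l;k=(abs((q-a[0])@n)<1.5)
    if best is None or k.sum()>best.sum():best=k
i=q[best];n=np.linalg.svd(i-i.mean(0))[2][2];n*=np.sign(n[0])
print('plane',best.sum(),len(q),i.mean(0),n)
# counter free region & rack heights
print('front edge pts',[ray(c,uv,0)[0].round() for uv in((235,265),(180,205),(350,385))])
E
```

```text
tab face median [ 558.042 -368.882  133.23 ] y range [-384.843 -348.485]
239 374 376 [ 571.244 -309.459  118.498]
240 372 378 [ 565.254 -314.409  122.702]
241 370 388 [ 565.671 -317.434  121.251]
242 369 389 [ 565.695 -320.752  120.286]
243 368 390 [ 560.43  -325.092  123.665]
244 368 391 [ 560.338 -328.467  122.857]
245 368 392 [ 560.569 -331.59   121.649]
246 368 393 [ 560.085 -335.238  121.332]
247 368 394 [ 560.163 -341.35   122.504]
248 368 395 [ 558.666 -339.933  119.078]
249 367 396 [ 557.069 -344.364  120.167]
250 367 396 [ 555.879 -348.475  120.753]
251 367 397 [ 554.889 -349.575  118.902]
252 367 396 [ 560.726 -342.854  106.19 ]
253 367 396 [ 557.098 -345.874  107.651]
254 367 396 [ 553.839 -345.735  106.413]
255 367 396 [ 553.053 -349.577  106.533]
256 366 396 [ 549.119 -352.809  108.453]
257 366 395 [ 550.192 -349.536  101.647]
plane 331 1010 [ 558.99  -364.123   61.708] [ 0.978 -0.208 -0.025]
front edge pts [array([321., -51.,   0.]), array([335., 270.,   0.]), array([ 311., -488.,    0.])]
```

Request:
move_arm(increments=[[[0.0854,0,0,0,0,0,-0.14],[0.0854,0,0,-0.05,0,0,-0.28],[0.0854,0,0,-0.05,0,0,-0.42]]])

```text
time: 0.45
tcp_pos: [254.8, 601.5, 290.9]
tcp_rot: [-0.012, 1.0, 0.005, 0.002]
ft_force: [-0.2, 1.5, 1.4]
finger_gap: 0.998
gripper_force: 0.0
```

Request:
move_arm(increments=[[[0.0854,-0.14,-0.49,0,0,0,0.9],[0.0854,-0.14,-0.49,0,0,0,0.9],[0.0854,-0.14,-0.49,0,0,0,0.9],[0.0854,-0.14,-0.49,0,0,0,0.9],[0.0854,-0.14,-0.49,0,0,0,0.9],[0.0854,-0.14,-0.49,0,0,0,0.9],[0.0854,-0.14,-0.49,0,0,0,0.9],[0.0854,-0.14,-0.49,0,0,0,0.9],[0.0854,-0.14,-0.49,0,0,0,0.9],[0.0854,-0.14,-0.49,0,0,0,0.9],[0.0854,-0.14,-0.49,0,0,0,0.9],[0.0854,-0.14,-0.49,0,0,0,0.9]]])

```text
time: 1.65
tcp_pos: [403.2, 109.2, 284.5]
tcp_rot: [0.429, 0.903, 0.0, -0.0]
ft_force: [-1.3, 0.8, -0.2]
finger_gap: 1.004
gripper_force: 0.0
```

```bash
python3 -c "
from station import sensors
s=sensors.get_state();print(s['time'],s['q'].round(3),s['tcp_pos'].round(1),s['tcp_rot'].round(4))"
```

```text
1.65 [-0.831 -0.154  0.43   2.075  0.067  1.207  0.256] [403.2 109.2 284.5] [ 4.288e-01  9.034e-01  3.000e-04 -4.000e-04]
```

Request:
move_arm(increments=[[[0.0854,-0.47,-0.178,0.02,0,0,0.894],[0.0854,-0.47,-0.178,0.02,0,0,0.894],[0.0854,-0.47,-0.178,0.02,0,0,0.894],[0.0854,-0.47,-0.178,0.02,0,0,0.894],[0.0854,-0.47,-0.178,0.02,0,0,0.894],[0.0854,-0.47,-0.178,0.02,0,0,0.894],[0.0854,-0.47,-0.178,0.02,0,0,0.894],[0.0854,-0.47,-0.178,0.02,0,0,0.894],[0.0854,-0.47,-0.178,0.02,0,0,0.894],[0.0854,-0.47,-0.178,0.02,0,0,0.894],[0.0854,-0.47,-0.178,0.02,0,0,0.894],[0.0854,-0.47,-0.178,0.02,0,0,0.894],[0.0854,-0.47,-0.178,0.02,0,0,0.894]]])

```text
time: 2.95
tcp_pos: [566.4, -361.2, 263.5]
tcp_rot: [0.774, 0.633, 0.001, -0.001]
ft_force: [1.1, 1.1, -0.4]
finger_gap: 1.002
gripper_force: 0.0
```

```bash
cat > snap.py <<'E'
import sys
from station import sensors,optics
from h import *
def snap(n,tag):
    c=optics.calibration(n);im,d=optics.snapshot(n);c=dict(c,im=im,d=d);np.savez(f"{tag}_{n}.npz",**c);cv2.imwrite(f"pics/{tag}_{n}.png",im[:,:,::-1]);return c
if __name__=="__main__":
    s=sensors.get_state();print(s['time'],s['q'].round(3),s['tcp_pos'].round(1),s['tcp_rot'].round(4),s['finger_gap'].round(3))
    for n in sys.argv[2:]: snap(n,sys.argv[1])
E
python3 snap.py b wrist
```

```text
Traceback (most recent call last):
  File "snap.py", line 7, in <module>
    s=sensors.get_state();print(s['time'],s['q'].round(3),s['tcp_pos'].round(1),s['tcp_rot'].round(4),s['finger_gap'].round(3))
                                                                                                      ^^^^^^^^^^^^^^^^^^^^^
AttributeError: 'float' object has no attribute 'round'
```

```bash
sed -i "s/s\['finger_gap'\].round(3)/s['finger_gap']/" snap.py
python3 snap.py b wrist
```

```text
2.95 [-0.074  0.507  0.815  1.536 -0.381  1.266  0.593] [ 566.4 -361.2  263.5] [ 7.742e-01  6.329e-01  7.000e-04 -1.300e-03] 1.0018143104247277
```

View pics/b_wrist.png

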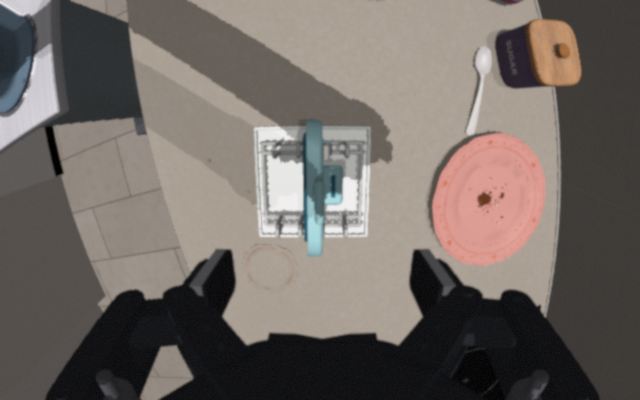

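The wrist view shows the lid edge-on as a teal bar from (316,122) to (314,252), with the grip bar to the right at (333,185). The tab is in the middle, at about (315,187).

```bash
python3 - <<'E'
from h import *
np.set_printoptions(precision=2,suppress=True)
c=load("b_wrist.npz");H=hsv(c);P=cloud(c,True)
m=(H[...,0]>80)&(H[...,0]<102)&(H[...,1]>60);mm=np.zeros_like(m);mm[110:265,290:350]=1;m&=mm
Q=P[m];print(m.sum(),Q.min(0),Q.max(0))
for a,b in((85,110),(110,128),(128,140),(140,152)):
    t=Q[(Q[:,2]>a)&(Q[:,2]<b)]
    if len(t):print(a,b,len(t),t.mean(0),t.min(0),t.max(0))
t=Q[(Q[:,2]>110)&(Q[:,2]<128)];w,V=np.linalg.eigh(np.cov(t[:,:2].T));print(V[:,1],t[:,2].mean())
t=Q[(Q[:,2]>128)];w,V=np.linalg.eigh(np.cov(t[:,:2].T));print(V[:,1],cv2.minAreaRect(t[:,:2].astype(np.float32)))
E
```

```text
1918 [ 527.08 -427.47    1.92] [ 588.68 -293.62  402.64]
85 110 347 [ 553.3  -350.65  106.59] [ 538.65 -414.22   92.96] [ 576.84 -296.11  109.98]
110 128 776 [ 558.97 -358.34  119.65] [ 541.46 -427.37  110.29] [ 576.19 -299.03  127.25]
128 140 42 [ 565.03 -353.28  136.09] [ 557.99 -370.81  128.36] [ 570.66 -345.94  139.95]
140 152 300 [ 563.99 -363.26  144.47] [ 556.89 -384.09  140.  ] [ 570.6  -346.37  146.97]
[0.2  0.98] 119.6504649428038
[0.23 0.97] ((568.9544067382812, -338.5630798339844), (92.89131927490234, 8.938457489013672), 78.76605987548828)
```

Request:
move_arm(increments=[[[0.0854,-0.005,-0.002,0.05,0,0,0],[0.0854,-0.005,-0.002,0.09,0,0,0],[0.0854,-0.005,-0.002,0.113,0,0,0],[0.0854,-0.005,-0.002,0.113,0,0,0],[0.0854,-0.005,-0.002,0.113,0,0,0],[0,-0.005,-0.002,0.113,0,0,0],[0,-0.005,-0.002,0.113,0,0,0],[0,-0.005,-0.002,0.113,0,0,0],[0,-0.005,-0.002,0.113,0,0,0],[0,-0.005,-0.002,0.113,0,0,0],[0,-0.005,-0.002,0.113,0,0,0],[0,-0.005,-0.002,0.113,0,0,0]]], grip_force=60)

```text
time: 4.2
tcp_pos: [561.8, -369.0, 151.5]
tcp_rot: [0.775, 0.631, -0.0, -0.0]
ft_force: [-0.4, -0.9, 0.4]
finger_gap: 0.005
gripper_force: 0.0
```

```bash
python3 snap.py c wrist side scene; python3 -c "
import cv2,numpy as np
a=cv2.imread('pics/c_scene.png')[195:335,320:450];b=cv2.imread('pics/c_wrist.png')[110:280,240:400]
a=cv2.resize(a,(400,431),interpolation=2);b=cv2.resize(b,(400,431),interpolation=2)
cv2.imwrite('pics/c.png',np.hstack([a,b]))"
```

```text
4.2 [-0.024  0.612  0.756  1.637 -0.463  1.08   0.66 ] [ 561.8 -369.   151.5] [ 7.755e-01  6.314e-01 -1.000e-04 -1.000e-04] 0.005422574185604281
```

View pics/c.png

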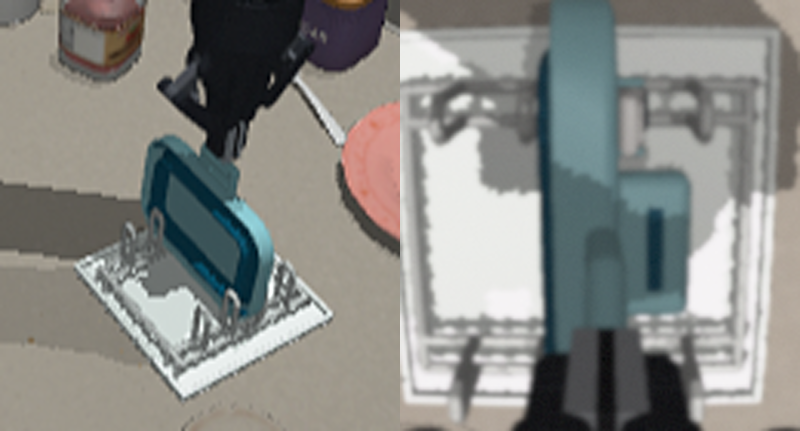

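```bash
python3 - <<'E'
from h import *
np.set_printoptions(precision=1,suppress=True)
for n,f in(("wrist",True),("scene",False)):
    c=load(f"c_{n}.npz");H=hsv(c);P=cloud(c,f)
    m=(H[...,0]>80)&(H[...,0]<102)&(H[...,1]>60)
    Q=P[m];Q=Q[(abs(Q[:,0]-560)<45)&(abs(Q[:,1]+365)<85)]
    for a,b in((110,118),(118,124),(126,140),(140,152)):
        t=Q[(Q[:,2]>a)&(Q[:,2]<b)]
        if len(t):print(n,a,b,len(t),t.mean(0),np.percentile(t,[3,97],axis=0))
    k=(H[...,2]<70)&(H[...,1]<110);Q=P[k];Q=Q[(abs(Q[:,0]-560)<40)&(abs(Q[:,1]+365)<40)&(Q[:,2]>90)&(Q[:,2]<220)]
    for a,b in((90,120),(120,130),(130,140),(140,150),(150,170)):
        t=Q[(Q[:,2]>a)&(Q[:,2]<b)]
        if len(t):print(n,'dark',a,b,len(t),t.mean(0),np.percentile(t,[3,97],axis=0))
    if n=="wrist":
        for v in range(222,250,3): print(v,[(u,P[v,u].round(0).tolist(),c['im'][v,u].tolist()) for u in(310,318,322,326,334)][:5])
E
```

```text
wrist 110 118 362 [ 570.5 -305.9  114.8] [[ 564.1 -311.7  110.4]
 [ 576.3 -300.2  117.9]]
wrist 118 124 1139 [ 562.3 -341.8  120.9] [[ 551.6 -369.8  118.4]
 [ 574.1 -309.8  122.4]]
wrist 126 140 123 [ 565.6 -349.9  134.2] [[ 560.  -360.7  126.8]
 [ 570.1 -346.3  139.7]]
wrist 140 152 384 [ 565.9 -353.2  144.1] [[ 561.7 -360.1  141. ]
 [ 569.7 -346.8  145.8]]
wrist dark 90 120 28 [ 551.4 -346.5  106. ] [[ 544.1 -378.7  104.3]
 [ 555.1 -325.6  107.2]]
wrist dark 120 130 1 [ 549.4 -374.5  120.5] [[ 549.4 -374.5  120.5]
 [ 549.4 -374.5  120.5]]
wrist dark 140 150 2 [ 565.2 -361.   145.4] [[ 565.  -361.   145.3]
 [ 565.5 -361.   145.5]]
wrist dark 150 170 530 [ 564.5 -361.1  162.7] [[ 552.1 -364.9  154.6]
 [ 576.9 -357.6  169.7]]
222 [(310, [558.0, -359.0, 121.0], [82, 104, 108]), (318, [564.0, -351.0, 146.0], [78, 99, 103]), (322, [566.0, -352.0, 144.0], [81, 103, 106]), (326, [568.0, -352.0, 145.0], [74, 97, 101]), (334, [570.0, -378.0, 75.0], [79, 102, 107])]
225 [(310, [557.0, -361.0, 121.0], [81, 104, 106]), (318, [564.0, -354.0, 144.0], [78, 100, 101]), (322, [566.0, -354.0, 144.0],
[... 1727 characters left out ...]
.0], [77, 78, 79])]
249 [(310, [560.0, -357.0, 164.0], [74, 73, 76]), (318, [563.0, -358.0, 164.0], [60, 60, 63]), (322, [565.0, -358.0, 163.0], [17, 14, 18]), (326, [567.0, -358.0, 164.0], [59, 59, 60]), (334, [570.0, -359.0, 164.0], [76, 76, 78])]
scene 110 118 45 [ 548.5 -398.4  114.5] [[ 536.9 -428.2  110.3]
 [ 569.3 -305.2  117.8]]
scene 118 124 181 [ 555.5 -367.5  120.9] [[ 543.  -417.1  118.6]
 [ 570.  -314.5  123.1]]
scene 126 140 56 [ 558.  -368.4  132.8] [[ 554.6 -384.9  126.8]
 [ 561.4 -349.2  138.6]]
scene 140 152 27 [ 558.2 -372.9  143.3] [[ 552.8 -384.3  140.2]
 [ 562.9 -351.1  150.2]]
scene dark 150 170 37 [ 553.9 -371.2  161.9] [[ 547.5 -378.7  153.7]
 [ 571.  -360.6  169.5]]
```

The left half (scene) shows the closed fingertips resting just over the tab top. The right half (wrist) agrees: the finger ends appear at z of about 150 while the tab top is at 145. So the tips lie only about 1 mm ahead of the reported TCP. I'll reopen, go 25 mm lower and close again.

Request:
move_arm(increments=[[[0.0854,0.003,0,0,0,0,0],[0.0854,0.003,0,0,0,0,0],[0.0854,0.003,0,0,0,0,0],[0.0854,0.003,0,0,0,0,0],[0.0854,0.003,0,0,0,0,0],[0.0854,0.003,0,0.012,0,0,0],[0.0854,0.003,0,0.024,0,0,0],[0,0.003,0,0.024,0,0,0],[0,0.003,0,0.024,0,0,0],[0,0.003,0,0.024,0,0,0],[0,0.003,0,0.024,0,0,0],[0,0.003,0,0.024,0,0,0],[0,0.003,0,0.024,0,0,0],[0,0.003,0,0.024,0,0,0],[0,0.003,0,0.024,0,0,0]]], grip_force=60)

```text
time: 5.85
tcp_pos: [561.3, -366.2, 128.1]
tcp_rot: [0.776, 0.631, -0.0, -0.001]
ft_force: [-4.2, 1.6, 5.9]
finger_gap: 0.077
gripper_force: 59.3
```

Request:
move_arm(increments=[[[0,0,0,-0.02,0,0,0],[0,0,0,-0.05,0,0,0],[0,0,0,-0.1,0,0,0],[0,0,0,-0.14,0,0,0],[0,0,0,-0.16,0,0,0],[0,0,0,-0.16,0,0,0]]])

```text
time: 6.45
tcp_pos: [565.0, -367.8, 291.7]
tcp_rot: [0.775, 0.631, 0.002, 0.004]
ft_force: [0.1, -0.9, -1.9]
finger_gap: 0.075
gripper_force: 58.8
```

```bash
python3 snap.py d wrist; python3 - <<'E'
from h import *
from station import sensors
from scipy.optimize import least_squares
s=sensors.get_state()
D=[([-1.26778465,0.38383712,0.04379899,1.59962252,-0.01788593,1.16119545,-0.04987978],[253.22,597.6,233.16],[.199,.98,-.00132,-.0002]),
([-0.831,-0.154,0.43,2.075,0.067,1.207,0.256],[403.2,109.2,284.5],[.4288,.9034,.0003,-.0004]),
([-0.074,0.507,0.815,1.536,-0.381,1.266,0.593],[566.4,-361.2,263.5],[.7742,.6329,.0007,-.0013]),
([-0.024,0.612,0.756,1.637,-0.463,1.08,0.66],[561.8,-369,151.5],[.7755,.6314,-.0001,-.0001]),
(s['q'],s['tcp_pos'],s['tcp_rot'])]
for sg in [(a,b,c,d) for a in(1,-1) for b in(1,-1) for c in (1,-1) for d in (1,-1)]:
    ax='zyzyzyz'
    def rots(q,o):
        T=[R.from_euler('z',o)];
        sgn=[sg[0],1,sg[1],1,sg[2],1,sg[3]]
        for a,x,g in zip(ax,q,sgn): T.append(T[-1]*R.from_euler(a,g*x))
        return T
    def f(p):
        e=[]
        for q,t,r in D:
            T=rots(q,p[0]);E=T[-1]*R.from_euler('z',p[1])
            e+=list(300*(E.inv()*R.from_quat(r)).as_rotvec())
            pos=np.array([0,0,p[2]])+T[2].apply([p[6],0,p[3]])+T[4].apply([p[7],0,p[4]])+T[6].apply([p[8],0,p[5]])
            e+=list(pos-np.array(t))
        return e
    b=min((least_squares(f,[a0,a1,330,450,450,300,0,0,0]) for a0 in(0,3.1,-.1) for a1 in(0,1.57,3.1,-1.57)),key=lambda r:r.cost)
    if b.cost<3e4: print(sg,b.cost,b.x.round(2))
print(s['q'].round(3),s['tcp_pos'],s['finger_gap'],s['ft_force'])
E
```

```text
6.45 [-0.077  0.486  0.832  1.506 -0.368  1.302  0.589] [ 565.  -367.8  291.7] [0.7754 0.6315 0.0019 0.0044] 0.07534201922413829
(-1, -1, -1, -1) 77.25271292059001 [-6.00000e-02  1.51000e+00  9.65880e+02  4.79210e+02  5.12260e+02
  1.02448e+03 -1.58000e+01 -5.69100e+01  3.45000e+00]
[-0.077  0.488  0.831  1.51  -0.368  1.302  0.589] [ 563.69274298 -366.53409423  288.59296069] 0.0736499693033246 [ 0.4004191   0.39646558 -2.82268816]
```

```bash
cat > kin.py <<'E'
from h import *
from scipy.optimize import least_squares
LO=np.array([-2.61,-.41,-1.48,0,-1.57,.05,-2.85]);HI=np.array([2.61,2.15,1.57,2.5,4.71,1.97,2.85])
P0=[-.06,1.51,300,479.21,512.26,358.6,-15.8,-56.91,3.45]
def fk(q,p=P0):
    T=[R.from_euler('z',p[0])]
    for i,x in enumerate(q): T.append(T[-1]*(R.from_euler('y',x) if i%2 else R.from_euler('z',-x)))
    pos=np.array([0,0,p[2]])+T[2].apply([p[6],0,p[3]])+T[4].apply([p[7],0,p[4]])+T[6].apply([p[8],0,p[5]])
    return pos,T[-1]*R.from_euler('z',p[1]),T
def ik(pos,rot,q0,p=P0,w=3):
    def f(q):
        a,E,_=fk(q,p);return np.r_[a-pos,300*(E.inv()*rot).as_rotvec(),w*(q-q0)]
    r=least_squares(f,np.clip(q0,LO+.02,HI-.02),bounds=(LO,HI));a,E,_=fk(r.x,p)
    return r.x,np.linalg.norm(a-pos),np.degrees((E.inv()*rot).magnitude())
def tilt(beta,th):
    b,t=np.radians([beta,th]);z=np.array([np.cos(b)*np.cos(t),np.sin(b)*np.cos(t),-np.sin(t)]);y=np.array([np.cos(b)*np.sin(t),np.sin(b)*np.sin(t),np.cos(t)])
    return R.from_matrix(np.c_[np.cross(y,z),y,z])
E
python3 - <<'E'
from kin import *
np.set_printoptions(precision=2,suppress=True)
q0=np.array([-.077,.488,.831,1.51,-.368,1.302,.589])
for d1 in(300,380):
  p=list(P0);p[2]=d1;p[5]=d1+58.6
  for beta,c in((90,(520,-90)),(60,(520,-110)),(120,(520,-100)),(-90,(500,-190)),(-60,(500,-160)),(-120,(520,-180)),(150,(480,-130))):
    b=np.radians(beta);tab=np.r_[np.array(c)-64*np.array([np.cos(b),np.sin(b)]),60]
    # stepwise: yaw at height, then tilt gradually
    q=q0;cur=fk(q0,p)[1]
    seq=[]
    for th in (89,70,50,35,20):
        h=tab+[0,0,1.2*(th-20)+ (40 if th>20 else 0)]
        q,e,a=ik(h,tilt(beta,th),q,p,1)
    print(d1,beta,c,'err %.1f %.1f'%(e,a),q)
E
```

```text
300 90 (520, -90) err 0.0 0.0 [ 0.56  1.    0.19  1.58 -0.86  1.72  2.76]
300 60 (520, -110) err 0.0 0.0 [ 0.65  0.83  0.29  2.   -1.18  1.54  2.85]
300 120 (520, -100) err 0.0 0.0 [ 0.44  1.19  0.1   1.14 -0.56  1.97  2.76]
300 -90 (500, -190) err 0.0 0.0 [-1.49  1.66  1.35  2.06 -0.51  0.91 -1.55]
300 -60 (500, -160) err 0.0 0.0 [-1.59  1.06  0.93  2.46  0.95  0.48 -2.85]
300 -120 (520, -180) err 0.0 0.0 [-1.03  1.69  1.43  1.54 -0.45  1.47 -1.75]
300 150 (480, -130) err 17.8 5.1 [ 0.48  1.21 -0.31  1.1   0.01  1.97  2.78]
380 90 (520, -90) err 0.0 0.0 [ 0.65  1.15  0.18  1.39 -0.81  1.76  2.76]
380 60 (520, -110) err 0.0 0.0 [ 0.91  0.95  0.12  1.88 -1.01  1.47  2.85]
380 120 (520, -100) err 2.1 0.6 [ 0.77  1.49 -0.7   0.82  0.02  1.97  2.35]
380 -90 (500, -190) err 0.0 0.0 [-1.55  1.71  1.29  1.94 -0.53  1.04 -1.67]
380 -60 (500, -160) err 0.0 0.0 [-1.64  1.09  0.75  2.39  0.76  0.61 -2.85]
380 -120 (520, -180) err 0.0 0.0 [-1.    1.74  1.41  1.33 -0.49  1.6  -1.85]
380 150 (480, -130) err 32.2 9.8 [ 0.45  1.31 -0.26  0.91  0.01  1.97  2.82]
```

```bash
python3 - <<'E'
from kin import *
from scipy.spatial.transform import Slerp
np.set_printoptions(precision=2,suppress=True)
q0=np.array([-.077,.488,.831,1.51,-.368,1.302,.589])
for d1 in(300,380):
  p=list(P0);p[2]=d1;p[5]=d1+58.6
  s0,r0,_=fk(q0,p)
  for beta,c in((90,(520,-90)),(75,(500,-100)),(105,(520,-90)),(-75,(480,-180)),(-90,(480,-190)),(-105,(500,-190)),(-120,(520,-180))):
    b=np.radians(beta);tab=np.r_[np.array(c)-64*np.array([np.cos(b),np.sin(b)]),60]
    q=q0;mg=9;via=[tilt(beta,89),tilt(beta,20)];pts=[tab*[1,1,0]+[0,0,280],tab+[0,0,60],tab]
    rs=[r0]+via+[via[-1]];ps=[s0]+pts;Q=[]
    for i in range(3):
        sl=Slerp([0,1],R.concatenate([rs[i],rs[i+1]]))
        for t in np.linspace(.07,1,14):
            q,e,a=ik(ps[i]*(1-t)+ps[i+1]*t,sl(t),q,p,.5);Q.append(q)
    Q=np.array(Q);T=fk(q,p)[2];el=np.array([0,0,p[2]])+T[2].apply([0,0,p[3]]);wr=el+T[4].apply([p[7],0,p[4]])
    print(d1,beta,'err %.1f %.1f'%(e,a),q,'margin lo',(Q-LO).min(0).min().round(2),(HI-Q).min(0).min().round(2),'el',el.round(),'wr',wr.round(),'maxdq',abs(np.diff(Q,axis=0)).max().round(2))
E
```

```text
300 90 err 0.0 0.0 [ 0.49  1.01  0.29  1.58 -0.91  1.77  2.79] margin lo 0.56 0.06 el [ 345. -213.  555.] wr [ 528. -497.  166.] maxdq 0.1
300 75 err 0.0 0.0 [ 0.56  0.91  0.33  1.82 -1.03  1.67  2.85] margin lo 0.49 0.0 el [ 309. -220.  593.] wr [ 405. -494.  167.] maxdq 0.11
300 105 err 0.0 0.0 [ 0.45  1.1   0.23  1.37 -0.76  1.87  2.78] margin lo 0.6 0.05 el [ 373. -208.  518.] wr [ 631. -482.  165.] maxdq 0.11
300 -75 err 0.0 0.0 [-1.16  0.83  0.61  2.29  0.97  0.89 -2.85] margin lo 0.0 0.16 el [161. 315. 623.] wr [382. 218. 168.] maxdq 0.15
300 -90 err 0.0 0.0 [-1.15  0.99  0.77  2.08  0.56  0.94 -2.52] margin lo 0.33 0.35 el [184. 357. 562.] wr [486. 220. 167.] maxdq 0.17
300 -105 err 0.0 0.0 [-1.18  1.38  1.13  1.82 -0.08  1.1  -1.99] margin lo 0.71 0.2 el [203. 424. 393.] wr [608. 200. 166.] maxdq 0.15
300 -120 err 0.0 0.0 [-0.98  1.48  1.2   1.53 -0.2   1.41 -1.96] margin lo 0.83 0.18 el [289. 380. 343.] wr [724. 167. 166.] maxdq 0.15
380 90 err 0.0 0.0 [ 0.59  1.16  0.27  1.39 -0.87  1.81  2.8 ] margin lo 0.57 0.05 el [ 349. -268.  570.] wr [ 526. -571.  192.] maxdq 0.11
380 75 err 0.0 0.0 [ 0.74  1.04  0.24  1.67 -0.93  1.65  2.85] margin lo 0.49 0.0 el [ 289. -296.  622.] wr [ 383. -567.  193.] maxdq 0.13
380 105 err 0.0 0.0 [ 0.55  1.28  0.2   1.11 -0.72  1.93  2.75] margin lo 0.6 0.0 el [ 377. -261.  519.] wr [ 648. -553.  192.] maxdq 0.11
380 -75 err 0.0 0.0 [-1.24  0.95  0.53  2.2   0.79  0.93 -2.85] margin lo 0.0 0.18 el [148. 362. 658.] wr [361. 290. 194.] maxdq 0.15
380 -90 err 0.0 0.0 [-1.19  1.1   0.69  1.97  0.44  1.02 -2.54] margin lo 0.31 0.39 el [180. 387. 598.] wr [485. 294. 193.] maxdq 0.17
380 -105 err 0.0 0.0 [-1.19  1.45  1.07  1.67 -0.13  1.22 -2.06] margin lo 0.71 0.21 el [202. 431. 437.] wr [627. 271. 193.] maxdq 0.15
380 -120 err 0.0 0.0 [-0.95  1.56  1.16  1.32 -0.25  1.53 -2.04] margin lo 0.81 0.18 el [303. 371. 384.] wr [761. 231. 193.] maxdq 0.16
```

Request:
move_arm(increments=[[[0,0.208,-0.138,0,0,0,1.37],[0,0.208,-0.138,0,0,0,1.37],[0,0.208,-0.138,0,0,0,1.37],[0,0.208,-0.138,0,0,0,1.37],[0,0.208,-0.138,0,0,0,1.37],[0,0.208,-0.138,0,0,0,1.37],[0,0.208,-0.138,0,0,0,1.37],[0,0.208,-0.138,0,0,0,1.37],[0,0.208,-0.138,0,0,0,1.37],[0,0.208,-0.138,0,0,0,1.37],[0,0.208,-0.138,0,0,0,1.37],[0,0.208,-0.138,0,0,0,1.37]]])

```text
time: 7.7
tcp_pos: [468.5, -133.8, 286.0]
tcp_rot: [1.0, -0.0, -0.001, 0.0]
ft_force: [1.0, 0.5, -1.4]
finger_gap: 0.076
gripper_force: 59.1
```

```bash
python3 snap.py e scene
```

```text
7.7 [-0.793 -0.009  1.002  1.95   0.009  1.199 -1.366] [ 468.5 -133.8  286. ] [ 1.0e+00 -1.0e-04 -1.3e-03  1.0e-04] 0.0757416976946952
```

Request:
move_arm(increments=[[[0,0,0,0,-0.14,0,0],[0,0,0,0,-0.28,0,0],[0,0,0,0.01,-0.42,0,0],[0,0,0,0.03,-0.56,0,0],[0,0,0,0.05,-0.7,0,0],[0,0,0,0.05,-0.7,0,0]]])

```text
time: 8.35
tcp_pos: [467.3, -129.8, 232.5]
tcp_rot: [0.939, 0.005, -0.005, 0.345]
ft_force: [-0.8, 0.2, -2.3]
finger_gap: 0.081
gripper_force: 59.4
```

```bash
python3 snap.py e 
```

```text
8.35 [-0.957  0.174  0.771  2.11   0.631  1.145 -2.081] [ 467.3 -129.8  232.5] [ 0.9387  0.0055 -0.0045  0.3447] 0.08081895833445099
```

```bash
python3 - <<'E'
from kin import *
np.set_printoptions(precision=2,suppress=True)
from station import sensors
s=sensors.get_state();q=s['q']
for d in range(200,520,20):
    p=list(P0);p[2]=d;p[5]=d+58.6;e=fk(q,p)[0]-s['tcp_pos'];
    if np.linalg.norm(e)<25:print(d,e,(fk(q,p)[1].inv()*R.from_quat(s['tcp_rot'])).magnitude());best=p
p=min(([*P0[:2],d,*P0[3:5],d+58.6,*P0[6:]] for d in range(200,520,5)),key=lambda p:np.linalg.norm(fk(q,p)[0]-s['tcp_pos']));print(p[2])
x=q
for th in(45,40,35,30,25,20):
    x,e,a=ik(np.array([470,-135,230-4*(50-th)]),tilt(-90,th),x,p,.5);print(th,x,e,a)
for z in(90,70,50): x,e,a=ik(np.array([470,-135,z]),tilt(-90,20),x,p,.5);print(z,x,e,a)
E
```

```text
240 [ -2.52  14.21 -13.62] 0.04164040252700982
260 [-3.39  1.3  -8.87] 0.04164040252700982
280 [ -4.26 -11.61  -4.12] 0.04164040252700982
265
45 [-0.99  0.22  0.77  2.15  0.71  1.1  -2.21] 9.917986709739763e-05 4.811606439565125e-05
40 [-1.    0.31  0.77  2.17  0.75  1.08 -2.29] 7.369076284735569e-05 2.7786054604351007e-05
35 [-1.02  0.41  0.76  2.18  0.77  1.06 -2.37] 8.02849234931849e-05 2.6438368660355536e-05
30 [-1.03  0.52  0.75  2.19  0.79  1.05 -2.45] 8.518971746531142e-05 2.5412517841452143e-05
25 [-1.04  0.63  0.73  2.18  0.8   1.04 -2.52] 8.735453542628201e-05 2.4543646935168944e-05
20 [-1.04  0.74  0.71  2.17  0.8   1.04 -2.59] 8.709508262724159e-05 2.378092723217142e-05
90 [-1.03  0.79  0.69  2.16  0.79  1.01 -2.62] 4.842649056092565e-05 6.550675048845428e-06
70 [-1.02  0.83  0.68  2.15  0.78  0.99 -2.64] 4.699460313098376e-05 6.533671406605257e-06
50 [-1.    0.87  0.66  2.15  0.77  0.97 -2.66] 4.559270553591915e-05 6.504899674006722e-06
```

Request:
move_arm(increments=[[[0,0,-0.01,0.012,-0.13,0,0],[0,0,-0.025,0.03,-0.26,0,0],[0,0,-0.05,0.06,-0.39,0,0],[0,0,-0.075,0.09,-0.52,0,0],[0,0,-0.099,0.122,-0.52,0,0],[0,0,-0.099,0.122,-0.52,0,0],[0,0,-0.099,0.122,-0.52,0,0],[0,0,-0.099,0.122,-0.52,0,0]]])

```text
time: 9.15
tcp_pos: [471.4, -137.6, 83.6]
tcp_rot: [0.821, -0.004, 0.001, 0.571]
ft_force: [-0.3, 0.3, -1.9]
finger_gap: 0.079
gripper_force: 59.5
```

```bash
python3 snap.py f scene side wrist;python3 -c "
import cv2,numpy as np
a=cv2.imread('pics/f_scene.png')[150:300,210:370];b=cv2.imread('pics/f_side.png')[150:300,200:360]
a=cv2.resize(a,(400,375),interpolation=2);b=cv2.resize(b,(400,375),interpolation=2)
cv2.imwrite('pics/f.png',np.hstack([a,b]))"
```

```text
9.15 [-0.98   0.872  0.648  2.097  0.711  1.023 -2.569] [ 471.4 -137.6   83.6] [ 8.206e-01 -4.000e-03  8.000e-04  5.715e-01] 0.07912687552966102
```

View pics/f.png

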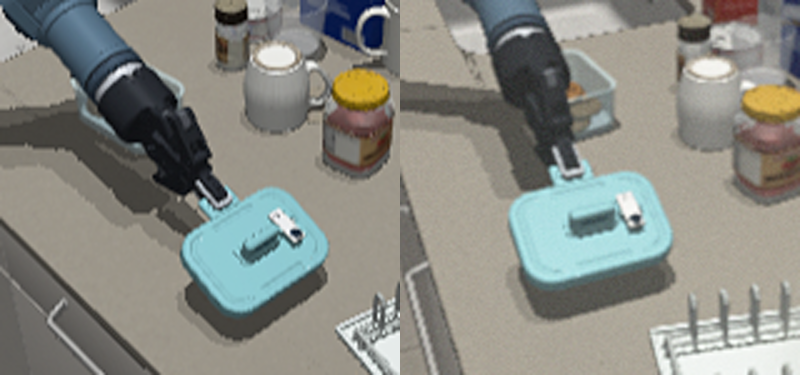

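The picture shows the lid held by its tab, top face up, tilted with the far edge low. The gripper clears the dish.

```bash
cat > lid.py <<'E'
from h import *
def lidplane(c,fish=False):
    H=hsv(c);P=cloud(c,fish)
    m=(H[...,0]>80)&(H[...,0]<102)&(H[...,1]>50)&(H[...,2]>90)&(c['d']>0)
    m=cv2.morphologyEx(m.astype(np.uint8),cv2.MORPH_OPEN,np.ones((3,3)))
    n,l,st,_=cv2.connectedComponentsWithStats(m);
    ok=[i for i in range(1,n) if 250<np.median(P[l==i][:,0])<700 and -300<np.median(P[l==i][:,1])<250]
    i=max(ok,key=lambda i:st[i,4]);q=P[l==i];best=None;rng=np.random.default_rng(0)
    for _ in range(400):
        a=q[rng.choice(len(q),3,False)];v=np.cross(a[1]-a[0],a[2]-a[0]);k=np.linalg.norm(v)
        if k<1:continue
        b=abs((q-a[0])@(v/k))<1.5
        if best is None or b.sum()>best.sum():best=b
    t=q[best];v=np.linalg.svd(t-t.mean(0),full_matrices=False)[2][2];v*=np.sign(v[2])
    return t,v,q,l==i
E
python3 - <<'E'
from lid import *
np.set_printoptions(precision=3,suppress=True)
for n in("scene","side"):
    t,v,q,_=lidplane(load(f"f_{n}.npz"));print(n,len(t),len(q),t.mean(0),v,'tilt',np.degrees(np.arccos(v[2])),t.min(0),t.max(0))
E
```

```text
scene 928 1772 [ 464.339 -190.189   65.965] [-0.002 -0.364  0.931] tilt 21.348114686951085 [ 397.998 -240.209   45.399] [ 541.829 -124.411   91.745]
side 1313 2105 [ 464.268 -196.821   64.855] [ 0.    -0.359  0.933] tilt 21.031817995629194 [ 398.314 -243.75    45.532] [ 540.115 -125.745   91.526]
```

Request:
move_arm(increments=[[[0,0,-0.01,0.004,0,0,0],[0,0,-0.019,0.007,0,0,0],[0,0,-0.025,0.0092,0,0,0],[0,0,-0.025,0.0092,0,0,0],[0,0,-0.025,0.0092,0,0,0]]])

```text
time: 9.8
tcp_pos: [469.3, -137.5, 53.6]
tcp_rot: [0.819, -0.001, -0.001, 0.573]
ft_force: [0.3, -1.4, -2.0]
finger_gap: 0.08
gripper_force: 59.5
```

Request:
move_arm(increments=[[[0.012,0,0,0,0,0,0],[0.02,0,0,0,0,0,0],[0.03,0,0,0,0,0,0],[0.04,0,0,0,0,0,0],[0.05,0,0,0,0,0,0],[0.06,0,0,0,0,0,0],[0.06,0,0,0,0,0,0],[0.06,0,0,0,0,0,0]]])

```text
time: 10.6
tcp_pos: [469.5, -137.4, 53.9]
tcp_rot: [0.82, -0.001, -0.001, 0.573]
ft_force: [0.2, -0.6, -0.7]
finger_gap: 0.701
gripper_force: 0.3
```

```bash
python3 snap.py g scene side; python3 - <<'E'
from lid import *
np.set_printoptions(precision=3,suppress=True)
for n in("scene","side"):
    t,v,q,_=lidplane(load(f"g_{n}.npz"));print(n,len(t),len(q),t.mean(0),v,'tilt',np.degrees(np.arccos(v[2])),t.min(0),t.max(0))
E
```

```text
10.6 [-0.965  0.937  0.62   2.083  0.698  0.993 -2.601] [ 469.5 -137.4   53.9] [ 0.8196 -0.0013 -0.0009  0.5729] 0.7007887855908934
scene 915 1656 [ 462.181 -185.201   24.371] [ 0.    -0.195  0.981] tilt 11.218844843222943 [ 397.056 -236.666   12.677] [ 539.001 -113.492   39.413]
side 1156 1858 [ 461.248 -189.485   24.242] [-0.    -0.195  0.981] tilt 11.218439342513749 [ 396.127 -241.176   12.588] [ 537.653 -117.009   38.83 ]
```

Request:
move_arm(increments=[[[0.06,0,0,-0.008,0,0,0],[0.06,0,0,-0.016,0,0,0],[0.06,0,0,-0.024,0,0,0],[0.06,0,0,-0.032,0,0,0],[0.06,0,0,-0.045,0,0,0],[0.06,0,0,-0.065,0,0,0],[0.06,0,0,-0.085,0,0,0],[0.06,0,0,-0.105,0,0,0],[0.06,0,0,-0.105,0,0,0]]])

```text
time: 11.6
tcp_pos: [471.7, -34.3, 89.6]
tcp_rot: [0.821, 0.001, 0.002, 0.571]
ft_force: [1.1, -0.2, 0.3]
finger_gap: 0.704
gripper_force: 0.0
```

```bash
python3 snap.py i scene side; python3 - <<'E'
from lid import *
np.set_printoptions(precision=3,suppress=True)
for n in("scene","side"):
    t,v,q,m=lidplane(load(f"i_{n}.npz"));print(n,len(t),len(q),t.mean(0),v,'tilt',np.degrees(np.arccos(v[2])),t.min(0),t.max(0))
    t=q[(q[:,2]>13)&(q[:,2]<26)];print(cv2.minAreaRect(t[:,:2].astype(np.float32)))
    g=q[(q[:,2]>34)];g=g[g[:,2]<55];print('bar?',len(g),g.mean(0),cv2.minAreaRect(g[:,:2].astype(np.float32)))
E
```

```text
11.6 [-1.074  0.853  0.572  2.002  0.604  1.199 -2.55 ] [471.7 -34.3  89.6] [8.21e-01 6.00e-04 1.50e-03 5.71e-01] 0.7039115924549878
scene 876 1549 [ 461.281 -181.656   18.413] [ 0.004 -0.     1.   ] tilt 0.2179829777782598 [ 396.292 -234.681   16.732] [ 539.124 -108.111   20.246]
((467.9430847167969, -170.39068603515625), (128.29324340820312, 143.31753540039062), 89.64285278320312)
bar? 65 [ 466.897 -183.799   41.028] ((467.66741943359375, -182.41075134277344), (12.416279792785645, 42.13878631591797), 88.682373046875)
side 1029 1584 [ 461.192 -189.457   18.585] [-0.001 -0.001  1.   ] tilt 0.1005735428270716 [ 395.67  -237.444   16.886] [ 537.642 -112.075   20.283]
((467.3623046875, -175.03549194335938), (126.7431869506836, 142.27938842773438), 88.70861053466797)
bar? 94 [ 466.772 -187.515   39.845] ((467.1553955078125, -186.6498260498047), (42.6561164855957, 13.514647483825684), 7.390205383300781)
```

Request:
move_arm(increments=[[[0.07,0,0.04,-0.015,0.05,0,0],[0.07,-0.002,0.075,-0.02,0.18,0,0],[0.07,-0.004,0.1,0,0.32,0,0],[0.07,-0.004,0.11,0.04,0.46,0,0],[0.07,-0.004,0.118,0.08,0.6,0,0],[0.07,-0.004,0.118,0.116,0.74,0,0],[0.07,-0.004,0.118,0.116,0.88,0,0],[0.07,-0.004,0.118,0.116,1.02,0,0],[0.07,-0.004,0.118,0.116,1.16,0,0],[0.07,-0.004,0.118,0.116,1.215,0,0],[0.07,-0.004,0.118,0.116,1.215,0,0],[0.07,-0.004,0.118,0.116,1.215,0,0]]])

```text
time: 12.9
tcp_pos: [463.6, -188.8, 159.9]
tcp_rot: [1.0, -0.003, -0.001, 0.003]
ft_force: [0.3, 0.8, 0.2]
finger_gap: 0.819
gripper_force: 0.0
```

```bash
python3 snap.py j wrist scene; python3 - <<'E'
from lid import *
np.set_printoptions(precision=3,suppress=True)
c=load("j_wrist.npz");t,v,q,m=lidplane(c,True)
print(len(t),t.mean(0),v)
k=q[(q[:,2]>12)&(q[:,2]<24)];print(cv2.minAreaRect(k[:,:2].astype(np.float32)))
g=q[(q[:,2]>33)&(q[:,2]<52)];print(len(g),g.mean(0),cv2.minAreaRect(g[:,:2].astype(np.float32)))
P=cloud(c,True);H=hsv(c);w=(H[...,1]<40)&(H[...,2]>190);w=P[w];w=w[(abs(w[:,0]-505)<45)&(abs(w[:,1]+185)<45)&(w[:,2]>18)];print('vent',len(w),w.mean(0),w.min(0),w.max(0))
E
```

```text
12.9 [-0.308  0.218  0.678  2.048 -0.162  0.93  -1.121] [ 463.6 -188.8  159.9] [ 1.     -0.0029 -0.0014  0.0028] 0.8189183697201206
11717 [ 466.965 -175.475   18.513] [-0.001 -0.     1.   ]
((470.33038330078125, -170.58303833007812), (124.44853973388672, 139.24444580078125), 89.68894958496094)
592 [ 471.774 -182.69    41.838] ((469.8110656738281, -182.44752502441406), (10.522356986999512, 44.02787399291992), 89.56732940673828)
vent 47 [ 532.231 -190.854  280.73 ] [ 501.593 -228.771   18.737] [ 534.159 -188.37   298.564]
```

View pics/j_wrist.png

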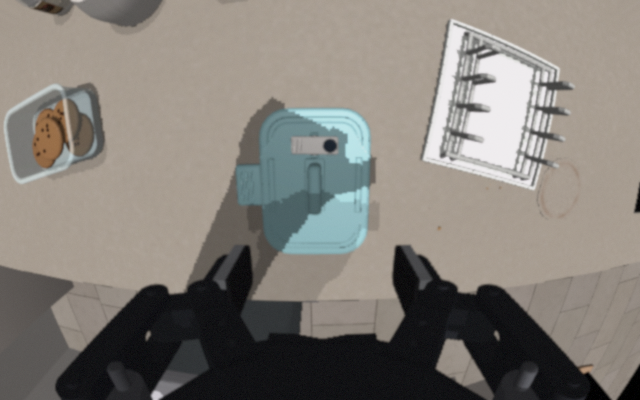

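The wrist view shows the lid flat with its bar at (315,187), the vent at (315,145) with its dark stopper at (330,145), and the open fingertips at (235,255) and (405,255).

```bash
python3 - <<'E'
from h import *
np.set_printoptions(precision=1,suppress=True)
c=load("j_wrist.npz");P=cloud(c,True);H=hsv(c)
m=(H[...,2]<120)&(H[...,1]<60);Q=P[m]
T=np.array([463.6,-188.8,159.9]);q=Q[(abs(Q[:,0]-T[0])<25)&(abs(abs(Q[:,1]-T[1])-45)<25)&(Q[:,2]>100)]
print(len(q),np.percentile(q,[0,1,5,50,95],axis=0))
c=load("b_wrist.npz");P=cloud(c,True);print([P[v,u] for v,u in((248,225),(252,225),(256,225),(248,420),(252,420))])
E
```

```text
27043 [[ 451.5 -257.7  162.8]
 [ 454.  -254.8  170.1]
 [ 457.3 -250.5  183.7]
 [ 475.7 -168.7  234.3]
 [ 482.  -126.3  257.7]]
[array([ 404.4, -445.9,    0.6]), array([ 527.5, -341.1,  282.1]), array([ 527.6, -342.4,  283.7]), array([ 685.7, -503.3,   -0.3]), array([ 612.5, -358.9,  281. ])]
```

Request:
move_arm(increments=[[[0.06,0.0055,-0.005,0.05,0,0,0],[0.06,0.0055,-0.005,0.095,0,0,0],[0.06,0.0055,-0.005,0.11,0,0,0],[0.06,0.0055,-0.005,0.12,0,0,0],[0.06,0.0055,-0.005,0.126,0,0,0],[0.06,0.0055,-0.005,0.126,0,0,0]]])

```text
time: 13.6
tcp_pos: [471.6, -184.0, 35.5]
tcp_rot: [1.0, -0.001, 0.001, 0.003]
ft_force: [0.1, -0.0, 0.6]
finger_gap: 0.701
gripper_force: 0.0
```

```bash
python3 snap.py k wrist; python3 - <<'E'
from lid import *
np.set_printoptions(precision=1,suppress=True)
c=load("k_wrist.npz");P=cloud(c,True);H=hsv(c)
m=(H[...,2]<120)&(H[...,1]<60);Q=P[m]
T=np.array([469,-183.5,30]);q=Q[(abs(Q[:,0]-T[0])<25)&(abs(abs(Q[:,1]-T[1])-35)<25)&(Q[:,2]>22)]
print(len(q),np.percentile(q,[0,1,5,50,95],axis=0))
t,v,q,m=lidplane(c,True);g=q[(q[:,2]>33)&(q[:,2]<52)];print(len(g),g.mean(0),cv2.minAreaRect(g[:,:2].astype(np.float32)))
E
```

```text
13.6 [-0.202  0.453  0.568  2.1   -0.374  0.685 -0.961] [ 471.6 -184.    35.5] [ 1.0e+00 -1.5e-03  6.0e-04  2.7e-03] 0.7010119951039333
31280 [[ 459.3 -243.5   36.5]
 [ 462.  -242.6   45.7]
 [ 465.5 -239.5   61.9]
 [ 483.6 -193.5  113. ]
 [ 492.  -127.4  134.2]]
1726 [ 471.4 -182.8   41.9] ((470.981201171875, -186.83831787109375), (42.40235900878906, 70.98899841308594), 12.805550575256348)
```

Request:
move_arm(increments=[[[0.06,0,0,0.009,0,0,0],[0.06,0,0,0.009,0,0,0],[0,0,0,0.009,0,0,0],[0,0,0,0.009,0,0,0],[0,0,0,0.009,0,0,0],[0,0,0,0.009,0,0,0],[0,0,0,0.009,0,0,0],[0,0,0,0.009,0,0,0],[0,0,0,0.009,0,0,0]]], grip_force=60)

```text
time: 14.55
tcp_pos: [471.1, -183.9, 26.2]
tcp_rot: [1.0, -0.002, 0.0, 0.002]
ft_force: [-1.2, 0.5, 5.4]
finger_gap: 0.129
gripper_force: 60.4
```

Request:
move_arm(increments=[[[0,0,0,-0.03,0,0,0],[0,0,0,-0.08,0,0,0],[0,0,0,-0.125,0,0,0],[0,0.01,-0.05,-0.125,0,0,-0.14],[0,0.02,-0.09,-0.125,0,0,-0.29],[0,0.03,-0.13,-0.125,0,0,-0.43],[0,0.04,-0.17,-0.125,0,0,-0.57],[0,0.05,-0.21,-0.125,0,0,-0.71],[0,0.06,-0.25,-0.125,0,0,-0.85],[0,0.069,-0.29,-0.125,0,0,-1.0],[0,0.069,-0.309,-0.125,0,0,-1.14],[0,0.069,-0.309,-0.125,0,0,-1.28],[0,0.069,-0.309,-0.125,0,0,-1.42],[0,0.069,-0.309,-0.125,0,0,-1.56],[0,0.069,-0.309,-0.125,0,0,-1.69],[0,0.069,-0.309,-0.125,0,0,-1.69],[0,0.069,-0.309,-0.125,0,0,-1.69],[0,0.069,-0.309,-0.125,0,0,-1.69]]])

```text
time: 16.35
tcp_pos: [540.5, 125.3, 148.8]
tcp_rot: [0.666, 0.746, -0.002, 0.002]
ft_force: [-0.7, 0.5, -1.5]
finger_gap: 0.128
gripper_force: 59.4
```

```bash
python3 snap.py l wrist scene side; python3 - <<'E'
from lid import *
np.set_printoptions(precision=2,suppress=True)
for n,f in(("scene",0),("side",0),("wrist",1)):
    c=load(f"l_{n}.npz");t,v,q,m=lidplane(c,f)
    o=t.mean(0);h=(q-o)@v;k=q[(abs(h)<3)]
    print(n,len(t),o,v,cv2.minAreaRect(k[:,:2].astype(np.float32)))
    g=q[(h>14)&(h<32)];print('  bar',len(g),g.mean(0) if len(g) else 0,cv2.minAreaRect(g[:,:2].astype(np.float32)) if len(g) else 0)
E
```

```text
16.35 [-0.517  0.305  0.246  1.914 -0.085  0.935 -0.117] [540.5 125.3 148.8] [ 0.6657  0.7463 -0.0023  0.0015] 0.1283483826281529
scene 273 [545.78  80.72 141.22] [0. 0. 1.] ((545.5691528320312, 80.97660064697266), (104.9288101196289, 65.43604278564453), 16.274045944213867)
  bar 0 0 0
side 401 [537.37  99.88 141.25] [-0.  0.  1.] ((535.8696899414062, 117.11041259765625), (108.74978637695312, 141.8463134765625), 9.085443496704102)
  bar 9 [541.73 101.56 160.5 ] ((541.7727661132812, 101.33641052246094), (5.197126865386963, 6.57011604309082), 85.2349624633789)
wrist 22989 [532.98 150.96 140.92] [0.   0.01 1.  ] ((535.2357177734375, 141.51173400878906), (122.3112564086914, 124.39437866210938), 71.85382843017578)
  bar 1968 [541.21 127.55 164.09] ((543.3189086914062, 125.48193359375), (36.26433181762695, 38.13997268676758), 44.51393127441406)
```

View pics/l_scene.png

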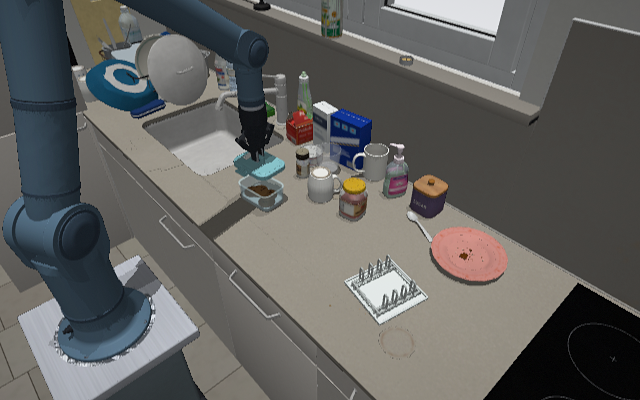

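The scene view shows the lid hovering level over the dish at about (262,165), with the dish at (261,190). The mug, jar and grinder are untouched.

```bash
python3 - <<'E'
from lid import *
np.set_printoptions(precision=1,suppress=True)
a=np.radians(6.7);U=np.array([np.cos(a),np.sin(a)]);W=np.array([-U[1],U[0]])
tcp=np.array([540.5,125.3]);print('tcp u,w',tcp@U,tcp@W)
for n,f in(("scene",0),("side",0),("wrist",1)):
    c=load(f"l_{n}.npz");P=cloud(c,f);H=hsv(c)
    m=(H[...,0]>80)&(H[...,0]<102)&(H[...,1]>50)&(H[...,2]>80)&(P[...,2]>137)&(P[...,2]<145)&(abs(P[...,1]-125)<90)&(abs(P[...,0]-540)<90)
    q=P[m][:,:2];u=q@U;w=q@W;print(n,len(q),'u',np.percentile(u,[0,.5,99.5,100]),'w',np.percentile(w,[0,.5,99.5,100]), 'mid w',(np.percentile(w,.5)+np.percentile(w,99.5))/2)
for n in("scene","side"):
    c=load(f"a_{n}.npz");P=cloud(c)
    bx={"scene":(230,292,165,215),"side":(240,295,165,212)}[n]
    S=P[bx[2]:bx[3],bx[0]:bx[1]].reshape(-1,3);S=S[(S[:,2]>54)&(S[:,2]<66)][:,:2];u=S@U;w=S@W
    for p in(0,1,2): print('dish',n,'u',np.percentile(u,[p,100-p]),np.percentile(u,[p,100-p]).mean(),'w',np.percentile(w,[p,100-p]),np.percentile(w,[p,100-p]).mean())
c=load("j_wrist.npz");P=cloud(c,True);S=P[80:190,0:110].reshape(-1,3);S=S[(S[:,2]>54)&(S[:,2]<66)][:,:2];print('wrist dish',len(S),cv2.minAreaRect(S.astype(np.float32)),np.percentile(S@U,[1,99]),np.percentile(S@W,[1,99]))
E
```

```text
tcp u,w 551.4275794340982 61.38374898498273
scene 786 u [475.5 477.1 600.  602.1] w [-15.1 -12.9 127.5 131.3] mid w 57.32170194422395
side 561 u [475.3 477.3 597.4 600.9] w [-16.7 -15.7 123.6 126.2] mid w 53.93868373636268
wrist 24643 u [478.7 480.6 601.3 602.5] w [  2.8  18.8 129.6 130.1] mid w 74.15388478697078
dish scene u [503.  597.2] 550.0860785694402 w [ -6.1 126.9] 60.374557364831105
dish scene u [503.2 596. ] 549.5742814530417 w [ -5.7 126.1] 60.20040824960318
dish scene u [504.2 595.2] 549.6807839793914 w [ -5.5 124.8] 59.67704987377659
dish side u [501.7 594.6] 548.1513961607217 w [-11.4 125.9] 57.26693991553133
dish side u [502.5 592.6] 547.5657515235364 w [-10.4 124.2] 56.895861104763625
dish side u [502.8 592.5] 547.6461323545852 w [ -9.  122.6] 56.82677494923756
wrist dish 1479 ((540.5432739257812, 123.64617156982422), (92.26490783691406, 133.44517517089844), 7.677441596984863) [505.7 596.6] [ -6.2 124. ]
```

Request:
move_arm(increments=[[[0,0.002,-0.0007,0.03,0,0,-0.01],[0,0.002,-0.0007,0.055,0,0,-0.01],[0,0.002,-0.0007,0.06,0,0,-0.01],[0,0.002,-0.0007,0.063,0,0,-0.01],[0,0.002,-0.0007,0.066,0,0,-0.01],[0,0.002,-0.0007,0.068,0,0,-0.01],[0,0.002,-0.0007,0.07,0,0,-0.01],[0,0.002,-0.0007,0.07,0,0,-0.01]]])

```text
time: 17.3
tcp_pos: [540.2, 127.1, 79.7]
tcp_rot: [0.661, 0.75, -0.002, 0.002]
ft_force: [-0.8, -0.3, -1.6]
finger_gap: 0.125
gripper_force: 59.3
```

Request:
move_arm(increments=[[[0,0,0,0.001,0,0,0],[0,0,0,0.002,0,0,0],[0,0,0,0.003,0,0,0],[0,0,0,0.003,0,0,0]]])

```text
time: 17.7
tcp_pos: [541.1, 127.2, 78.3]
tcp_rot: [0.661, 0.75, -0.001, 0.002]
ft_force: [-2.1, 0.1, 7.7]
finger_gap: 0.123
gripper_force: 60.7
```

```bash
python3 snap.py m scene side wrist; python3 - <<'E'
from lid import *
np.set_printoptions(precision=1,suppress=True)
for n,f in(("scene",0),("side",0),("wrist",1)):
    t,v,q,m=lidplane(load(f"m_{n}.npz"),f);print(n,t.mean(0),np.degrees(np.arccos(v[2])),v)
E
```

```text
17.7 [-0.499  0.407  0.226  1.953 -0.118  0.794 -0.082] [541.1 127.2  78.3] [ 0.6613  0.7502 -0.0011  0.002 ] 0.12345989486781823
scene [549.3  83.   70.8] 2.767406195693438 [ 0. -0.  1.]
side [542.7  82.7  70.9] 1.2749785619012048 [0. 0. 1.]
wrist [532.  151.7  70.3] 1.0674406615435794 [0. 0. 1.]
```

Request:
move_arm(increments=[[[0.03,0,0,0.002,0,0,0],[0.05,0,0,0.002,0,0,0],[0.06,0,0,0.0,0,0,0],[0.06,0,0,0.0,0,0,0],[0.06,0,0,-0.02,0,0,0],[0.06,0,0,-0.06,0,0,0],[0.06,0,0,-0.1,0,0,0],[0.0,0,0,-0.13,0,0,0],[0.0,0,0,-0.13,0,0,0]]])

```text
time: 18.75
tcp_pos: [543.8, 128.7, 211.8]
tcp_rot: [0.661, 0.75, 0.003, 0.004]
ft_force: [0.8, 0.4, -0.4]
finger_gap: 0.372
gripper_force: 0.0
```

```bash
python3 snap.py n scene side wrist; python3 - <<'E'
from lid import *
np.set_printoptions(precision=1,suppress=True)
a=np.radians(7);U=np.array([np.cos(a),np.sin(a)]);W=np.array([-U[1],U[0]])
for n,f in(("scene",0),("side",0),("wrist",1)):
    c=load(f"n_{n}.npz");P=cloud(c,f);H=hsv(c)
    t,v,_,_=lidplane(c,f);print(n,'plane z',t.mean(0),v)
    m=(H[...,0]>80)&(H[...,0]<102)&(H[...,1]>50)&(H[...,2]>80)&(P[...,2]>68)&(P[...,2]<77)&(abs(P[...,1]-125)<90)&(abs(P[...,0]-540)<90)
    q=P[m][:,:2];u=q@U;w=q@W;print('  u',np.percentile(u,[0,.5,99.5,100]),'w',np.percentile(w,[0,.5,99.5,100]))
    b=(H[...,0]>80)&(H[...,0]<102)&(P[...,2]>86)&(P[...,2]<100)&(abs(P[...,1]-125)<50)&(abs(P[...,0]-540)<50)
    if b.sum(): print('  bar',b.sum(),P[b].mean(0),cv2.minAreaRect(P[b][:,:2].astype(np.float32)),[np.percentile(P[b][:,:2]@k,[1,99]).mean() for k in(U,W)])
print(np.array([540,123])@U,np.array([540,123])@W)
E
```

```text
18.75 [-0.532  0.229  0.254  1.861 -0.062  1.049 -0.128] [543.8 128.7 211.8] [0.6612 0.7502 0.003  0.0042] 0.37162113667487773
scene plane z [550.6  95.4  71. ] [0. 0. 1.]
  u [477.  477.7 601.  602.3] w [-14.1 -13.2 126.  128.2]
  bar 53 [539.5 122.3  92.4] ((541.7391967773438, 122.97210693359375), (13.594077110290527, 43.66070556640625), 3.616213321685791) [np.float64(551.9821559526615), np.float64(56.30155428442667)]
side plane z [547.1  88.3  71. ] [0. 0. 1.]
  u [477.5 479.3 600.3 601.1] w [-17.1 -16.6 121.7 123.2]
  bar 41 [538.6 117.6  91.8] ((538.4007568359375, 120.73808288574219), (10.73669719696045, 44.321067810058594), 12.096904754638672) [np.float64(549.6387858062816), np.float64(53.967855615668284)]
wrist plane z [534.6 145.4  70.9] [0. 0. 1.]
  u [479.6 481.7 602.8 603.9] w [-10.4  -6.  128.5 129.4]
  bar 692 [542.5 127.2  93.7] ((542.4519653320312, 126.01643371582031), (12.208431243896484, 43.25653076171875), 7.44121789932251) [np.float64(553.8342058163713), np.float64(59.26974731008889)]
550.964851125147 56.27373121310297
```

View pics/n_wrist.png

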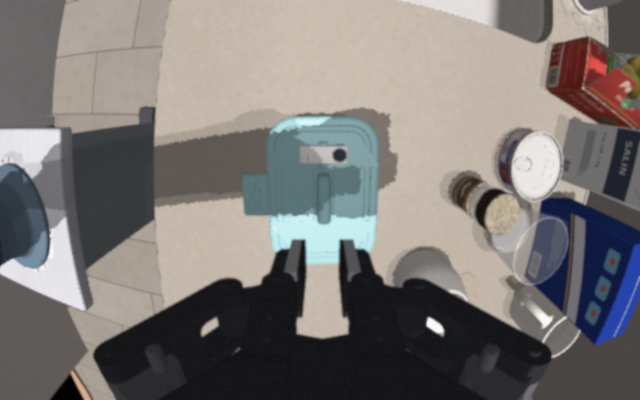

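The wrist view shows the lid seated squarely on the dish: bar at (323,197), vent stopper at (340,155), still open. Next I'll press the corners with the closed fingertips.

Request:
move_arm(increments=[[[0,-0.04,-0.027,0,0,0,0],[0,-0.064,-0.043,0.02,0,0,0],[0,-0.064,-0.043,0.06,0,0,0],[0,-0.064,-0.043,0.1,0,0,0],[0,-0.064,-0.043,0.118,0,0,0],[0,-0.064,-0.043,0.122,0,0,0],[0,-0.064,-0.043,0.122,0,0,0]]])

```text
time: 19.6
tcp_pos: [503.7, 57.8, 82.9]
tcp_rot: [0.661, 0.75, -0.004, 0.001]
ft_force: [0.8, 1.0, 1.0]
finger_gap: 0.002
gripper_force: 0.0
```

Request:
move_arm(increments=[[[0,0.0015,0.004,0,0,0,0],[0,0.0015,0.004,0.003,0,0,0],[0,0.0015,0.004,0.006,0,0,0],[0,0.0015,0.004,0.009,0,0,0],[0,0.0015,0.004,0.009,0,0,0]]])

```text
time: 20.1
tcp_pos: [509.0, 59.7, 75.9]
tcp_rot: [0.661, 0.75, -0.002, 0.002]
ft_force: [-1.2, -1.6, 2.7]
finger_gap: 0.0
gripper_force: 1.2
```

Request:
move_arm(increments=[[[0,0,0,0.002,0,0,0],[0,0,0,0.004,0,0,0],[0,0,0,0.006,0,0,0],[0,0,0,0.008,0,0,0],[0,0,0,0.009,0,0,0],[0,0,0,0.01,0,0,0],[0,0,0,0.01,0,0,0]]])

```text
time: 20.8
tcp_pos: [509.5, 60.4, 67.4]
tcp_rot: [0.661, 0.75, -0.002, 0.001]
ft_force: [-5.3, -1.7, 14.3]
finger_gap: -0.002
gripper_force: 7.1
```

Request:
move_arm(increments=[[[0,0,0,-0.035,0,0,0],[0,0.04,0,-0.04,0,0,0],[0,0.08,0,-0.04,0,0,0],[0,0.121,0,-0.035,0,0,0],[0,0.121,0,-0.02,0,0,0],[0,0.121,0,-0.016,0,0,0],[0,0.121,0,-0.013,0,0,0],[0,0.121,0,-0.01,0,0,0],[0,0.121,0,-0.008,0,0,0],[0,0.121,0,-0.006,0,0,0],[0,0.121,0,-0.004,0,0,0],[0,0.121,0,-0.002,0,0,0],[0,0.121,0,0,0,0,0],[0,0.121,0,0,0,0,0]]])

```text
time: 22.2
tcp_pos: [495.0, 179.5, 68.0]
tcp_rot: [0.662, 0.75, -0.002, 0.002]
ft_force: [-5.8, -1.9, 19.0]
finger_gap: 0.002
gripper_force: 10.0
```

```bash
python3 snap.py o scene; python3 -c "
from station import sensors
for _ in range(1): print(sensors.get_state()['ft_force'])"
```

```text
22.2 [-0.613  0.377  0.212  2.025 -0.107  0.752 -0.212] [495.  179.5  68. ] [ 0.6617  0.7498 -0.0018  0.0017] 0.002196383016113564
[-5.71122144 -2.24589868 19.01970316]
```

Request:
move_arm(increments=[[[0,0,0,-0.035,0,0,0],[0,0,0.04,-0.04,0,0,0],[0,0,0.08,-0.035,0,0,0],[0,0,0.08,-0.03,0,0,0],[0,0,0.08,-0.02,0,0,0],[0,0,0.08,-0.016,0,0,0],[0,0,0.08,-0.013,0,0,0],[0,0,0.08,-0.01,0,0,0],[0,0,0.08,-0.008,0,0,0],[0,0,0.08,-0.006,0,0,0],[0,0,0.08,-0.004,0,0,0],[0,0,0.08,-0.002,0,0,0],[0,0,0.08,0,0,0,0],[0,0,0.08,0,0,0,0]]])

```text
time: 23.65
tcp_pos: [573.6, 190.5, 67.3]
tcp_rot: [0.661, 0.75, -0.002, 0.001]
ft_force: [-3.0, -2.5, 14.1]
finger_gap: -0.001
gripper_force: 6.6
```

Request:
move_arm(increments=[[[0,0,0,-0.035,0,0,0],[0,-0.04,0,-0.04,0,0,0],[0,-0.08,0,-0.04,0,0,0],[0,-0.121,0,-0.035,0,0,0],[0,-0.121,0,-0.02,0,0,0],[0,-0.121,0,-0.016,0,0,0],[0,-0.121,0,-0.013,0,0,0],[0,-0.121,0,-0.01,0,0,0],[0,-0.121,0,-0.008,0,0,0],[0,-0.121,0,-0.006,0,0,0],[0,-0.121,0,-0.004,0,0,0],[0,-0.121,0,-0.002,0,0,0],[0,-0.121,0,0,0,0,0],[0,-0.121,0,0,0,0,0]]])

```text
time: 25.05
tcp_pos: [588.8, 70.6, 67.3]
tcp_rot: [0.661, 0.75, -0.002, 0.001]
ft_force: [-4.2, 0.5, 10.8]
finger_gap: 0.001
gripper_force: 5.2
```

Request:
move_arm(increments=[[[0,0,0,-0.035,0,0,0],[0,0,0,-0.08,0,0,0],[0,0,-0.02,-0.12,0,0,0],[0,0,-0.04,-0.14,0,0,0],[0,0,-0.04,-0.14,0,0,0],[0,0,-0.04,-0.14,0,0,0]]])

```text
time: 25.65
tcp_pos: [548.7, 65.6, 205.5]
tcp_rot: [0.661, 0.75, -0.002, 0.002]
ft_force: [0.1, 0.3, -0.1]
finger_gap: -0.005
gripper_force: 0.0
```

```bash
python3 snap.py p scene side wrist; python3 - <<'E'
from lid import *
np.set_printoptions(precision=3,suppress=True)
a=np.radians(7.2);U=np.array([np.cos(a),np.sin(a)]);W=np.array([-U[1],U[0]]);C=np.array([541.3,124.9])
for n,f in(("scene",0),("side",0),("wrist",1)):
    c=load(f"p_{n}.npz");P=cloud(c,f);t,v,q,m=lidplane(c,f);print(n,len(t),t.mean(0),v,np.degrees(np.arccos(v[2])))
    H=hsv(c);r=(P[...,:2]-C);u=r@U;w=r@W
    tm=(H[...,0]>80)&(H[...,0]<102)&(H[...,1]>50)
    for su in(-1,1):
        for sw in(-1,1):
            k=tm&(abs(u-su*38)<8)&(abs(w-sw*58)<8)&(P[...,2]>55)&(P[...,2]<85);print('  corner',su,sw,k.sum(),np.median(P[k][:,2]) if k.sum() else None)
    k=(abs(w-38)<12)&(abs(u)<28)&(P[...,2]>60)&(P[...,2]<95);d=k&(H[...,2]<60);wh=k&(H[...,1]<40)&(H[...,2]>90)
    for nm,z in(('dark',d),('white',wh)):
        if z.sum():print('  ',nm,z.sum(),'u',np.median(u[z]),'w',np.median(w[z]),'z',np.median(P[z][:,2]), 'world',np.median(P[z],0))
    for lo in(-22,-12,-2,8,16):
        z=k&(abs(u-lo-3)<5)&(abs(w-38)<7);print('   z@u',lo+3,np.percentile(P[z][:,2],80) if z.sum() else None)
E
```

```text
25.65 [-0.448  0.231  0.287  1.876 -0.07   1.045 -0.008] [548.7  65.6 205.5] [ 0.6613  0.7502 -0.0015  0.0018] -0.0045023721664968295
scene 155 [573.314 116.287  63.604] [0.015 0.007 1.   ] 0.9357890622312978
  corner -1 -1 22 62.59321104147402
  corner -1 1 16 63.579323629575995
  corner 1 -1 15 63.310725599657665
  corner 1 1 15 63.244794462059545
   dark 2 u 12.79407321542988 w 34.803314483260095 z 79.00501300335648 world [549.631 161.032  79.005]
   white 43 u -4.797645042800855 w 35.64225249396626 z 71.82279429721548 world [532.239 160.755  71.823]
   z@u -19 71.49721135913391
   z@u -9 72.25996027052126
   z@u 1 73.68441264144614
   z@u 11 78.07268118632352
   z@u 19 77.04981543400451
side 176 [569.933 108.314  63.151] [ 0.021 -0.007  1.   ] 1.2852783978475397
  corner -1 -1 11 62.90971871375361
  corner -1 1 8 63.09140853363414
  corner 1 -1 13 63.09007306028681
  corner 1 1 6 62.86095180327339
   white 28 u -7.567800737627222 w 33.231918254733685 z 71.33714324031072 world [529.333 156.968  71.337]
   z@u -19 71.15214569400021
   z@u -9 70.62116422327752
   z@u 1 73.18763335560645
   z@u 11 75.85621314392438
   z@u 19 75.20262108025535
wrist 8864 [539.662  97.887  63.562] [-0.001 -0.     1.   ] 0.04748630062637751
  corner -1 -1 248 63.216902005985645
  corner -1 1 74 63.08421986548095
  corner 1 -1 252 63.40064936897459
  corner 1 1 64 63.21874472877789
   white 1463 u -2.5957635465613635 w 37.46214893852738 z 70.3325597093341 world [534.375 161.589  70.333]
   z@u -19 71.24547569212548
   z@u -9 72.58475001562388
   z@u 1 73.9735018215015
   z@u 11 76.17499078800354
   z@u 19 76.50688381992286
```

Request:
move_arm(increments=[[[0,0.05,0.01,0,0,0,0],[0,0.098,0.02,0.02,0,0,0],[0,0.098,0.02,0.06,0,0,0],[0,0.098,0.02,0.1,0,0,0],[0,0.098,0.02,0.115,0,0,0],[0,0.098,0.02,0.12,0,0,0],[0,0.098,0.02,0.123,0,0,0],[0,0.098,0.02,0.126,0,0,0],[0,0.098,0.02,0.128,0,0,0],[0,0.098,0.02,0.13,0,0,0],[0,0.098,0.02,0.131,0,0,0],[0,0.098,0.02,0.131,0,0,0]]])

```text
time: 27.0
tcp_pos: [557.9, 165.2, 75.3]
tcp_rot: [0.661, 0.75, -0.0, 0.003]
ft_force: [2.6, -0.0, 2.0]
finger_gap: 0.004
gripper_force: 1.2
```

Request:
move_arm(increments=[[[0,0,0,0.0015,0,0,0],[0,0,0,0.003,0,0,0],[0,0,0,0.003,0,0,0]]])

```text
time: 27.3
tcp_pos: [558.0, 165.2, 74.2]
tcp_rot: [0.661, 0.75, -0.001, 0.002]
ft_force: [-1.6, -0.6, 14.1]
finger_gap: 0.001
gripper_force: 7.1
```

Force rose to 14 N with no further travel, so the stopper is down. I'll back off and check.

Request:
move_arm(increments=[[[0,0,0,-0.03,0,0,0],[0,0,0,-0.08,0,0,0],[0,-0.05,0,-0.12,0,0,0],[0,-0.1,-0.01,-0.14,0,0,0],[0,-0.1,-0.01,-0.14,0,0,0],[0,-0.1,-0.01,-0.14,0,0,0]]])

```text
time: 27.9
tcp_pos: [558.7, 60.8, 212.4]
tcp_rot: [0.664, 0.748, -0.002, 0.002]
ft_force: [0.7, -0.5, -0.7]
finger_gap: 0.003
gripper_force: 0.0
```

```bash
python3 snap.py r wrist scene; python3 - <<'E'
from lid import *
np.set_printoptions(precision=3,suppress=True)
a=np.radians(7.2);U=np.array([np.cos(a),np.sin(a)]);W=np.array([-U[1],U[0]]);C=np.array([541.3,124.9])
for n,f in(("wrist",1),("scene",0)):
    c=load(f"r_{n}.npz");P=cloud(c,f);t,v,q,m=lidplane(c,f);print(n,t.mean(0),v)
    H=hsv(c);r=(P[...,:2]-C);u=r@U;w=r@W;tm=(H[...,0]>80)&(H[...,0]<102)&(H[...,1]>50)
    for su in(-1,1):
        for sw in(-1,1):
            k=tm&(abs(u-su*38)<8)&(abs(w-sw*58)<8)&(P[...,2]>55)&(P[...,2]<85);print('  corner',su,sw,k.sum(),np.median(P[k][:,2]) if k.sum() else None)
    k=(abs(w-37)<5)&(abs(u)<19)&(P[...,2]>60)&(P[...,2]<95)&~tm
    if k.sum()>5:
        s=np.polyfit(u[k],P[k][:,2],1);print('  slope',s,k.sum())
    c0=load(f"p_{n}.npz");P=cloud(c0,f);H=hsv(c0);r=(P[...,:2]-C);u=r@U;w=r@W;tm=(H[...,0]>80)&(H[...,0]<102)&(H[...,1]>50);k=(abs(w-37)<5)&(abs(u)<19)&(P[...,2]>60)&(P[...,2]<95)&~tm
    if k.sum()>5:print('  before slope',np.polyfit(u[k],P[k][:,2],1),k.sum())
E
```

```text
27.9 [-0.436  0.242  0.289  1.847 -0.072  1.064 -0.002] [558.7  60.8 212.4] [ 0.6639  0.7478 -0.002   0.002 ] 0.0031903756852919444
wrist [540.389  95.005  63.595] [-0.001 -0.002  1.   ]
  corner -1 -1 236 63.294409025095355
  corner -1 1 71 63.20293452183324
  corner 1 -1 255 63.3575167410849
  corner 1 1 73 63.37495811931115
  slope [-0.133 73.598] 486
  before slope [ 0.159 73.387] 511
scene [571.125 134.193  63.178] [0.031 0.008 0.999]
  corner -1 -1 26 62.85550707570763
  corner -1 1 17 61.993840084451534
  corner 1 -1 17 63.07879712186969
  corner 1 1 13 62.549711904566855
  slope [-0.208 73.213] 15
  before slope [ 0.193 73.332] 23
```

```bash
python3 -c "
from station import workorder
print(workorder.job_done())"
```

```text
the job is handed in; nothing more can be done
None
```

I handed the job in at 27.9 s. My last camera check showed all four lid corners home and level on the dish, the vent stopper pressed down to its stop, the mug, jar and grinder untouched, and the arm clear; no verdict came back.

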